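# Weigh the dark herb cake with the turner

### The job

Weigh the dark brown herb cake: pick up the turner by its handle, slide its blade under the dark cake (the tray's back rim keeps the cake from running away), lift the cake out on the blade and slide it gently off onto the steel platform of the scale, so that it lies flat with no part of it overhanging. Then lay the turner back on its wooden board, blade flat, and let go. Do not touch the cakes with the gripper, do not drop or tip over the dark cake, and leave the pale cake, the two jars and the loose brass weight in their places.

Things in the scene. Friction and masses are not known exactly. Their poses are not given: they have to be found in the camera images.
- turner: cranked turner (spatula), 0.17 kg, standing on its blade. Origin: centre of the blade's underside; x to the front edge, y across, z up. Smooth steel blade 105 (x) by 90 (y) by 2 mm, front edge 52.5 mm ahead of the origin; friction on the cakes about 0.3. From its rear edge (x = -52.5) a neck and then a dark wooden handle rise backwards at 50 degrees to the blade, 122 mm along the slope
- turner_grip (a point): middle of the turner's wooden handle, the point to grasp: 104 mm behind and 62 mm above the turner's origin, same axes. The handle is flat-sided, 24 mm wide along y, 17 mm thick, 85 mm long on its slope; the fingers can close on it along y from straight above, with the blade level
- cake_dark: the dark brown pressed herb cake to be weighed: a hard disc 100 mm across and 14 mm thick, 0.09 kg, its edges bevelled (underside bevel 7 mm wide and 4.5 mm high). Origin at the centre of its underside. Lies in one of the two places on the tray
- cake_pale: a pale cream cake of the same shape and size, in the other place on the tray, to be left alone. Origin at the centre of its underside
- tray: galvanised drying tray, fixed. Origin on the counter under its middle; x to the back rim. Flat floor 20 mm above the counter, from x = -80 mm (front, open, no rim) to x = +75 mm (inner face of the back rim); side rims at y = +-145 mm; rims about 20 mm above the floor. The cakes lie near y = +70 and -70 mm, 5 to 27 mm short of the back rim. Friction on the cakes about 0.6
- platform (a point): centre of the top face of the scale's fixed steel platform, which is flat, level, 190 mm by 190 mm and 62 mm above the counter; x and y along its edges. Towards -x of it lies the scale's lower front with the display, 40 mm high; friction on the cakes about 0.6
- board: small wooden board, fixed, 130 mm (x) by 110 mm (y), 6 mm thick, on which the turner lies at the start with its blade in the middle; origin at the centre of its underside
- jar_amber: amber glass jar, bystander, 72 mm across, 110 mm high; origin at the centre of its underside
- jar_white: white ceramic jar, bystander, 64 mm across, 100 mm high; origin at the centre of its underside
- weight: loose brass weight with a knob, bystander, 38 mm across, 52 mm high; origin at the centre of its underside

How it is judged (in metres and radians):
On the way, in this order (a step that is already met when the one before it is completed fails the run):
1. the dark cake rides on the turner, lifted well clear of the tray (height (world z) of cake_dark above 0.07 m and contact force between turner and cake_dark above 0.2 N and angle between cake_dark's own z axis and vertical below 0.4 rad), for 0.2 s.
2. the dark cake lies flat on the platform, the turner withdrawn from it (x of cake_dark in the frame of platform between -0.047 and 0.047 m and y of cake_dark in the frame of platform between -0.047 and 0.047 m and z of cake_dark in the frame of platform between -0.004 and 0.004 m and angle between cake_dark's own z axis and vertical below 0.06 rad and contact force between turner and cake_dark below 0.02 N), for 0.3 s.
At the end, for the whole second after the job is handed in: The dark cake lies flat and still on the scale's platform, right way up, with its centre at most 47 mm from the platform's centre along either edge (no overhang), clear of the turner; the turner lies flat and still on its board, the blade's centre within 45 mm of the board's centre (x of cake_dark in the frame of platform between -0.047 and 0.047 m and y of cake_dark in the frame of platform between -0.047 and 0.047 m and z of cake_dark in the frame of platform between -0.004 and 0.004 m and angle between cake_dark's own z axis and vertical below 0.06 rad and linear speed of each of cake_dark, turner below 0.02 m/s and horizontal distance between turner and board below 0.045 m and z of turner in the frame of board below 0.012 m and angle between turner's own z axis and vertical below 0.1 rad); the robot touches nothing.
It fails at once if the gripper or arm touches a cake (contact force between any of the arm, the fingers and cake_dark above 0.3 N or contact force between any of the arm, the fingers and cake_pale above 0.3 N).
It fails at once if the dark cake is dropped or flung (faster than 1 m/s) (linear speed of cake_dark above 1 m/s).
It fails at once if the dark cake is tipped over (tilted more than 1 rad) (angle between cake_dark's own z axis and vertical above 1 rad).
It fails at once if the pale cake is shifted by more than 20 mm (distance of cake_pale from where it was at the start of the episode above 0.02 m).
It fails at once if a jar or the loose brass weight is shifted by more than 30 mm (distance of any of jar_amber, jar_white, weight from where it was at the start of the episode above 0.03 m).
It also fails if it takes over 72 s, if anything falls off the work surface, if the arm or the gripper's body presses on something with over 40 N, if the wrist force passes 120 N, or if a joint passes its speed limit or range.

### The arm

A 6-joint arm with a two-finger parallel gripper is mounted at the origin on the work surface. World frame = base frame: x ahead of the robot, y to its left, z up, the work surface at z = 0. Lengths are in mm, angles in rad, forces in N, time in s.
With the tool pointing down it reaches from about 400 to 925 mm from the base axis. Payload 12.5 kg.
Tool frame: the origin (TCP) lies at the very end of the fingers, on their centre line; the grasp point (between the pads) lies 19 mm behind it; x points along the fingers, y is the direction in which the jaws open and shut, and the axes are right-handed (so a half turn about x gives the same grasp; the last joint's range is limited). The gripper opens to 95 mm and grips with 3 to 60 N. Pads are 20 mm wide; open, the fingers measure 119 mm over their backs; the gripper's body (75 mm by 180 mm) begins 59 mm behind the grasp point.
Start: joints at [-1.418, 0.491, 1.559, -0, 1.092, -0.106], TCP at [159.973, -604.198, 214.661] pointing down, gripper open.
Joint ranges: [-3.1, 3.1], [-0.84, 2.19], [0.05, 2.79], [-1.13, 4.28], [0.06, 2.93], [-2.69, 2.69]. Speed limits (rad/s): [2.22, 2.22, 2.79, 3.14, 3.14, 3.14].

### API

Orientations are given as a unit quaternion [x, y, z, w].
In Python, from rig import manip gives the robot as it stands.
- The arm moves only by the shell command python3 -m inch 'ROWS' [FORCE]. ROWS is JSON, a list of rows, each a list of 7 numbers: the closure, from 0 (fully open) to 1 (shut), then the shift along the tool's x, y, z in m, then the turn, a rotation vector about the tool's x, y, z in rad. In form: [[grip, x, y, z, ax, ay, az], ...]. A call has 1 to 5 rows; each row is the pose to reach, as a shift and turn from the pose measured when the call began, along the tool's axes at that moment; what a row does not reach only later rows make up. A row lasts 1/12 s, in which the tool goes at most 41.7 mm and 7.16 degrees, less where a joint would pass 70% of its speed; a pose out of reach is approached as far as the arm can. A call with a gripper value outside its range is refused whole. The fingers move at their own pace and stop on an object; FORCE is the grip in N (left out, the last holds). Time passes only in rows, so rows that repeat a pose let the fingers close. It gives the time, the measured TCP pose, the force and the opening at its end, in the units of the state.
- manip.observe(): the state, without advancing time (a new reading comes with each control period).
- manip.snapshot(name): name is "scene" or "top" or "wrist"; returns a dict with "image" (400x640x3 uint8, red, green, blue), "range_z" (400x640 float32, mm along the optical axis (not along the pixel's ray), 0 where there is no reading), "camera_matrix" (3x3 intrinsics, pixels), "T" (4x4, takes a point from camera to world coordinates). Camera axes: x right, y up, looking along -z (the intrinsics and any distortion apply to the point x, -y, -z); pixel columns grow to the right and rows downward; lengths in mm; the calibration is good to about 2 mm. A picture is of the moment at which its call begins.
- manip.finish_job(): hands the job in, once; it reports no verdict.
The state is a dict: "clock": time; "q": joint angles; "joint_vel": joint speeds; "joint_torque": joint torques, N m; "tool_pos": TCP position; "ee_rot": TCP orientation; "ft_force": force on the tool from outside, world axes, zero at the start; "moment": the same for the moment, N m; "grip_width": finger opening in mm.
Only numpy, scipy, OpenCV 4.12 (cv2) and the standard library are available. Lean on these libraries where they do the work, as an engineer would, in place of code of your own. Each camera call takes 0.05 s, during which the arm holds its last target.

## Working session

There is one attempt and no reset: what is moved stays moved. The work goes in short steps, Python scripts to look and compute and a shell command to move; the robot and the scene stay as the last step left them, time stands still between calls to the robot, and variables do not carry over. Pictures are saved under pics/ and viewed, and the job is handed in when it is done.

```bash
ls; mkdir -p pics; python3 - <<'E'
from rig import manip
import cv2,pickle
print(manip.observe())
for n in ["scene","top"]:
    s=manip.snapshot(n); cv2.imwrite(f"pics/{n}0.png",s["image"][:,:,::-1]); pickle.dump(s,open(f"{n}0.pkl","wb")); print(s["camera_matrix"],s["T"],[k for k in s])
E
```

```text
pics
{'clock': 0.0, 'q': array([-1.41756194e+00,  4.91565653e-01,  1.55945393e+00, -4.46334400e-06,
        1.09169422e+00, -1.05601586e-01]), 'joint_vel': array([ 2.54538343e-04,  3.00911257e-04,  6.80755938e-05,  1.04854505e-03,
       -1.13591530e-03, -2.36552359e-03]), 'joint_torque': array([ 3.32728901e-03, -6.12620831e+01, -2.58172774e+01,  6.94444100e-02,
        4.82353487e-02, -7.79168226e-05]), 'tool_pos': array([ 159.95456811, -603.93186484,  214.05641862]), 'ee_rot': array([-0.70118233, -0.09165404,  0.70120401, -0.09086156]), 'ft_force': array([-0.35764403, -0.38434485,  0.10313199]), 'moment': array([ 0.02335705, -0.01239757,  0.01202658]), 'grip_width': 95.25253219935831}
[[516.54945598   0.         319.79492355]
 [  0.         516.54945598 196.73282934]
 [  0.           0.           1.        ]] [[-8.46800150e-01 -3.67675278e-01  3.84375333e-01  9.99510871e+02]
 [ 5.31463135e-01 -5.55190343e-01  6.39773881e-01  8.11042156e+02]
 [-2.18275668e-02  7.46041938e-01  6.65541122e-01  8.31930107e+02]
 [ 0.00000000e+00  0.00000000e+00  0.00000000e+00  1.00000000e+00]] ['image', 'range_z', 'camera_matrix', 'T']
[[423.94873137   0.         319.00396889]
 [  0.         423.94873137 197.33970947]
 [  0.           0.           1.        ]] [[ 7.34836368e-03  9.87504636e-01 -1.57418533e-01  4.39893990e+02]
 [-9.99825004e-01  4.54735856e-03 -1.81461485e-02  3.29897821e+01]
 [-1.72035673e-02  1.57524330e-01  9.87365243e-01  9.79504444e+02]
 [ 0.00000000e+00  0.00000000e+00  0.00000000e+00  1.00000000e+00]] ['image', 'range_z', 'camera_matrix', 'T']
```

View pics/scene0.png

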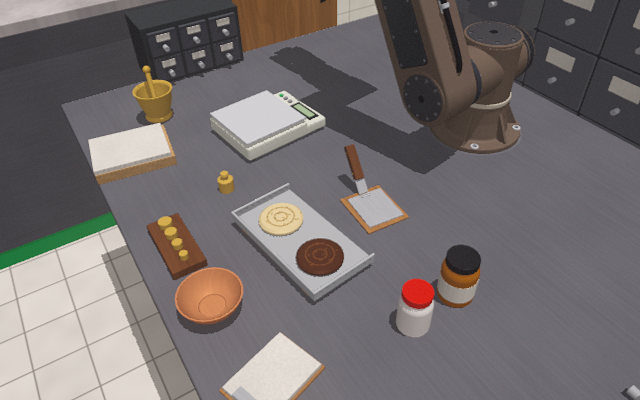

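View pics/top0.png

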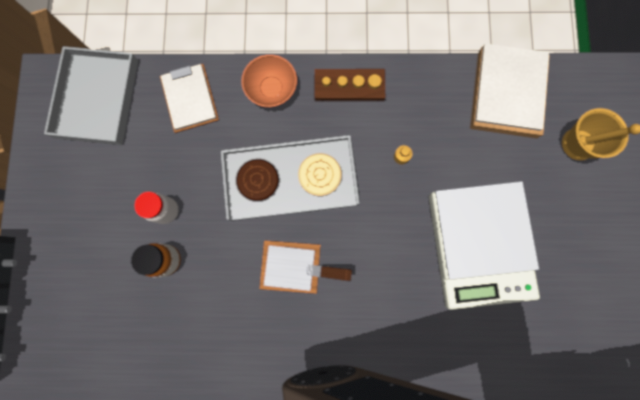

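The top view shows the dark cake at about (258,180), the pale one at (320,174), the platform around (487,230), and the turner blade at (290,267) with its handle towards (335,272). The back rim is at the top, towards world +x.

```bash
cat > h.py <<'E'
import numpy as np,cv2,pickle
from scipy.spatial.transform import Rotation as R
def cloud(s):
    K=s["camera_matrix"];z=s["range_z"].astype(float)
    v,u=np.mgrid[:z.shape[0],:z.shape[1]]
    P=np.stack([(u-K[0,2])/K[0,0]*z,-(v-K[1,2])/K[1,1]*z,-z],-1)
    W=P@s["T"][:3,:3].T+s["T"][:3,3]
    W[z<=0]=np.nan
    return W
def rect(m,W):
    p=W[m][:,:2].astype(np.float32); return cv2.minAreaRect(p),W[m].mean(0),m.sum()
def big(m):
    n,l,st,c=cv2.connectedComponentsWithStats(m.astype(np.uint8)); k=1+np.argmax(st[1:,4]); return l==k
def box(m,u0,u1,v0,v1):
    o=np.zeros_like(m);o[v0:v1,u0:u1]=m[v0:v1,u0:u1];return o
E
python3 - <<'E'
from h import *
s=pickle.load(open("top0.pkl","rb"));W=cloud(s);I=s["image"].astype(int);hsv=cv2.cvtColor(s["image"],cv2.COLOR_RGB2HSV)
z=W[...,2]
for n,(u,v) in dict(floor=(289,200),dark=(258,180),pale=(320,174),plat=(487,230),blade=(285,266),handle=(338,273),counter=(200,240),weight=(404,153),board=(265,245)).items(): print(n,W[v,u].round(1),I[v,u],hsv[v,u])
def show(n,m):
    m=big(m); r,c,k=rect(m,W); print(n,np.round(r[0],1),np.round(r[1],1),round(r[2],2),c.round(1),k); print("   ",cv2.boxPoints(r).round(0).tolist())
V=hsv[...,2]
show("dark",box((z>24)&(V<110),230,285,155,205))
show("pale",box((z>26)&(hsv[...,1]>60)&(V>150),296,345,150,200))
show("plat",box((z>56)&(V>150)&(z<70),425,545,170,290))
show("trayall",box((z>12),215,362,130,224))
show("board",box((z>2.5)&(z<14)&(V>90),250,325,235,300))
show("blade",box((hsv[...,1]<40)&(V>150),250,325,235,300))
show("handle",box((z>25),318,360,255,290))
h=box((z>25),318,360,255,290);p=W[h];print(p.min(0),p.max(0))
show("handle_hi",box((z>80),318,360,255,290))
for n,b in dict(amber=(125,185,235,285),white=(130,185,185,230),weight=(390,418,140,168)).items(): show(n,box(z>15,*b))
E
```

```text
floor [586.7 119.5  18.2] [212 213 213] [ 90   1 213]
dark [630.5 190.1  31.6] [88 50 32] [ 10 162  88]
pale [645.2  48.5  30.7] [248 233 177] [ 24  73 248]
plat [ 516.8 -312.4   60.9] [230 230 231] [120   1 231]
blade [436.9 126.7   8.8] [221 222 224] [110   3 224]
handle [423.6   8.8  85.2] [87 52 33] [ 11 158  87]
counter [495.  326.5  -2.8] [ 99  97 101] [135  10 101]
weight [ 689.  -139.8   53.7] [229 180  81] [ 20 165 229]
board [484.  173.8   5.6] [181 120  73] [ 13 152 181]
dark [632.3 191.5] [96.6 94.4] 2.23 [631.  191.4  33.5] 1359
    [[582.0, 237.0], [586.0, 142.0], [682.0, 146.0], [679.0, 241.0]]
pale [645.   49.4] [97.7 96.9] 13.27 [644.1  49.3  33.5] 1423
    [[586.0, 85.0], [609.0, -9.0], [704.0, 13.0], [681.0, 108.0]]
plat [ 518.3 -311. ] [190.3 191.7] 6.61 [ 516.6 -310.6   61.8] 7883
    [[413.0, -227.0], [435.0, -417.0], [624.0, -395.0], [602.0, -205.0]]
trayall [637.5 118.3] [160.3 300.6] 7.08 [637.8 118.8  25.7] 9242
    [[539.0, 258.0], [576.0, -41.0], [736.0, -21.0], [698.0, 277.0]]
board [436.5 116.2] [132.5 114.5] 85.34 [435.7 115.9   7. ] 2697
    [[374.0, 5
[... 228 characters left out ...]
.8  75.4] 390
    [[408.0, -17.0], [432.0, -19.0], [439.0, 51.0], [415.0, 53.0]]
[409.6721155  -17.70079129  25.00861029] [437.62724511  51.54162526 106.86940608]
handle_hi [421.8  -1.4] [32.7 24.2] 89.82 [421.5  -1.6  95.3] 192
    [[410.0, -18.0], [434.0, -18.0], [434.0, 15.0], [410.0, 15.0]]
amber [448.2 397.8] [67.8 67.9] 42.67 [448.1 389.7  89.7] 1337
    [[400.0, 400.0], [446.0, 350.0], [496.0, 396.0], [450.0, 446.0]]
white [562.7 407.7] [60.6 59.9] 28.57 [560.  400.6  81. ] 1005
    [[522.0, 420.0], [550.0, 367.0], [604.0, 396.0], [575.0, 449.0]]
weight [ 693.8 -143.8] [37.3 35.4] 88.61 [ 691.3 -141.8   36.7] 234
    [[676.0, -162.0], [711.0, -163.0], [712.0, -126.0], [677.0, -125.0]]
```

```bash
python3 - <<'E'
from h import *
for cam in ["top","scene"]:
    s=pickle.load(open(cam+"0.pkl","rb"));W=cloud(s);hsv=cv2.cvtColor(s["image"],cv2.COLOR_RGB2HSV);z=W[...,2];V=hsv[...,2];x=W[...,0];y=W[...,1]
    S=hsv[...,1]
    m=(z>30)&(x>390)&(x<460)&(y>-40)&(y<70)&(S>100)
    for a in range(30,110,15):
        k=m&(z>a)&(z<=a+15)
        if k.sum(): print(cam,"handle z",a,W[k].mean(0).round(1),k.sum())
    k=m&(V<130)
    if k.sum(): r,c,n=rect(k,W);print(np.round(r[0],1),np.round(r[1],1),round(r[2],1))
    b=(S<40)&(V>150)&(x>370)&(x<500)&(y>62)&(y<180)&(z<16);b=big(b);r,c,n=rect(b,W);print("blade",np.round(r[0],1),np.round(r[1],1),round(r[2],1),c.round(1),cv2.boxPoints(r).round(0).tolist())
    d=(V<125)&(S>80)&(z>22)&(x>560)&(x<700)&(y>130)&(y<250);r,c,n=rect(big(d),W);print("dark",np.round(r[0],1),np.round(r[1],1),c.round(1))
    p=(z>56)&(z<70)&(x>400)&(x<640)&(y>-430)&(y<-190);r,c,n=rect(big(p),W);print("plat",np.round(r[0],1),np.round(r[1],1),round(r[2],1),c.round(1))
    t=(z>12)&(z<45)&(x>520)&(x<760)&(y>-60)&(y<290);r,c,n=rect(big(t),W);print("tray",np.round(r[0],1),np.round(r[1],1),round(r[2],1),cv2.boxPoints(r).round(0).tolist())
    t=(z>1.5)&(z<10)&(x>360)&(x<510)&(y>40)&(y<195)&(S>90);r,c,n=rect(big(t),W);print("board",np.round(r[0],1),np.round(r[1],1),round(r[2],1))
    t=(z>10)&(x>660)&(x<730)&(y>-180)&(y<-110);print("wt",W[t].mean(0).round(1))
E
```

```text
top handle z 30 [423.7  43.6  43.2] 2
top handle z 45 [426.4  37.   52.7] 54
top handle z 60 [424.7  24.8  67.4] 65
top handle z 75 [423.6  12.   82.8] 63
top handle z 90 [421.8  -4.6  98.6] 109
top handle z 105 [424.7  -7.  106. ] 11
[423.7  13.5] [60.9 21.5] 84.3
blade [433.8 116.2] [109.1  90.1] 84.5 [433.5 117.3   7.6] [[384.0, 66.0], [473.0, 58.0], [484.0, 166.0], [394.0, 175.0]]
dark [631.9 192.3] [92.4 91.7] [631.1 192.   33.6]
plat [ 518.3 -311. ] [190.3 191.7] 6.6 [ 516.6 -310.6   61.8]
tray [637.5 118.3] [160.3 300.6] 7.1 [[539.0, 258.0], [576.0, -41.0], [736.0, -21.0], [698.0, 277.0]]
board [436.1 116.4] [130.9 109.9] 86.1
wt [ 690.9 -141.5   35.7]
scene handle z 30 [428.1  44.4  43.2] 18
scene handle z 45 [428.2  36.8  52.4] 78
scene handle z 60 [427.3  24.7  67.6] 77
scene handle z 75 [426.4  12.   82.9] 83
scene handle z 90 [424.4   0.   97.4] 72
scene handle z 105 [419.4  -1.4 106. ] 2
[426.   19.4] [56.8 25.6] 82.5
blade [434.4 117.1] [110.1  91.7] 83.4 [435.6 119.5   8.1] [[382.0, 68.0], [474.0, 57.0], [486.0, 167.0], [395.0, 177.0]]
dark [635.2 197. ] [95.1 95.2] [636.8 200.   33.4]
plat [ 518.9 -309.9] [193.7 199.5] 6.3 [ 522.7 -303.1   61.7]
tray [638.9 118.9] [162.3 303.2] 7.0 [[540.0, 259.0], [577.0, -41.0], [738.0, -22.0], [701.0, 279.0]]
board [437.7 117.9] [133.  112.7] 86.6
wt [ 698.7 -134.8   31.3]
```

```bash
cat >> h.py <<'E'
def Rt(o): return R.from_quat(o["ee_rot"])
def down(yaw_y,tilt=None):
    "tool x down, tool y along world heading yaw_y (deg)"
    a=np.deg2rad(yaw_y);x=np.array([0,0,-1.]);y=np.array([np.cos(a),np.sin(a),0]);return R.from_matrix(np.stack([x,y,np.cross(x,y)],1))
def togo(o,p,Rg):
    r=Rt(o); d=r.inv().apply(np.array(p)-o["tool_pos"])/1000; w=(r.inv()*Rg).as_rotvec()
    print("pos",o["tool_pos"].round(1),"go",d.round(4),"turn",w.round(4),"rows",round(max(np.linalg.norm(d)*1000/41.7,np.rad2deg(np.linalg.norm(w))/7.16),1))
E
python3 - <<'E'
from h import *
from rig import manip
o=manip.observe();M=Rt(o).as_matrix();print(M.round(3)); print("yaw y",np.degrees(np.arctan2(M[1,1],M[0,1])))
togo(o,[425,13,150],down(-5.7)); togo(o,[425,13,150],down(174.3))
E
```

```text
[[-0.     0.256 -0.967]
 [ 0.001 -0.967 -0.256]
 [-1.    -0.001 -0.   ]]
yaw y -75.16957725581217
pos [ 159.9 -604.   214.1] go [ 0.0647 -0.5285 -0.4141] turn [-1.2125e+00 -7.0000e-04  8.0000e-04] rows 16.2
pos [ 159.9 -604.   214.1] go [ 0.0647 -0.5285 -0.4141] turn [1.9291e+00 9.0000e-04 8.0000e-04] rows 16.2
```

```bash
python3 -m inch '[[0.3,0,-0.02,-0.028,-0.05,0,0],[0.3,0,-0.05,-0.055,-0.12,0,0],[0.3,0,-0.08,-0.082,-0.2,0,0],[0.3,0,-0.11,-0.11,-0.28,0,0],[0.3,0,-0.14,-0.138,-0.36,0,0]]' 20
python3 - <<'E'
from h import *
from rig import manip
o=manip.observe();print(o["q"].round(2))
togo(o,[425,13,150],down(-5.7))
E
```

```text
clock: 0.52
tool_pos: [257.8, -431.4, 214.0]
ee_rot: [0.673, 0.217, -0.673, 0.216]
ft_force: [1.0, -0.8, 0.1]
grip_width: 69.0
[-1.16  0.32  1.85  0.    0.97 -0.22]
pos [ 257.8 -431.4  214. ] go [ 0.0646 -0.2636 -0.3948] turn [-0.8491 -0.0012  0.0011] rows 11.5
```

```bash
python3 -m inch '[[0.3,0,-0.022,-0.033,-0.07,0,0],[0.3,0,-0.044,-0.066,-0.14,0,0],[0.3,0,-0.066,-0.1,-0.21,0,0],[0.3,0,-0.088,-0.133,-0.28,0,0],[0.3,0,-0.11,-0.166,-0.35,0,0]]' 20
python3 - <<'E'
from h import *
from rig import manip
o=manip.observe();print(o["q"].round(2))
togo(o,[425,13,150],down(-5.7))
E
```

```text
clock: 0.93
tool_pos: [328.7, -243.4, 214.2]
ee_rot: [0.625, 0.332, -0.625, 0.331]
ft_force: [0.4, -0.6, 0.1]
grip_width: 66.6
[-0.8   0.18  2.05  0.    0.91 -0.2 ]
pos [ 328.7 -243.4  214.2] go [ 0.0646 -0.0641 -0.2662] turn [-0.4961 -0.0015  0.001 ] rows 6.7
```

```bash
python3 -m inch '[[0.4,0,-0.009,-0.038,-0.07,0,0],[0.4,0,-0.018,-0.076,-0.14,0,0],[0.4,0,-0.027,-0.114,-0.21,0,0],[0.4,0,-0.036,-0.15,-0.28,0,0],[0.4,0,-0.045,-0.187,-0.35,0,0]]' 20
python3 - <<'E'
from h import *
from rig import manip
o=manip.observe();print(o["q"].round(2))
togo(o,[425,13,150],down(-5.7))
E
```

```text
clock: 1.35
tool_pos: [396.5, -61.5, 214.5]
ee_rot: [0.557, 0.436, -0.556, 0.435]
ft_force: [-0.3, -0.6, 0.2]
grip_width: 57.3
[-0.32  0.17  2.07  0.    0.9  -0.08]
pos [396.5 -61.5 214.5] go [ 0.0646  0.0099 -0.079 ] turn [-0.1426 -0.0015  0.0005] rows 2.5
```

```bash
python3 -m inch '[[0.4,0,0.003,-0.026,-0.05,0,0],[0.4,0.01,0.006,-0.053,-0.1,0,0],[0.4,0.03,0.01,-0.079,-0.143,0,0],[0.4,0.05,0.01,-0.079,-0.143,0,0],[0.4,0.065,0.01,-0.079,-0.143,0,0]]' 20
python3 - <<'E'
from h import *
from rig import manip
o=manip.observe();print(o["q"].round(2))
togo(o,[425,13,49],down(-5.7))
s=manip.snapshot("wrist");pickle.dump(s,open("w1.pkl","wb"));cv2.imwrite("pics/w1.png",s["image"][:,:,::-1])
E
```

```text
clock: 1.77
tool_pos: [425.0, 14.3, 148.3]
ee_rot: [0.524, 0.476, -0.523, 0.475]
ft_force: [-0.3, -0.9, -0.5]
grip_width: 57.1
[-0.12  0.31  2.1   0.    0.73 -0.03]
pos [425.   14.3 148.3] go [0.0993 0.0003 0.0015] turn [ 0.0034 -0.0016  0.0012] rows 2.4
```

View pics/w1.png

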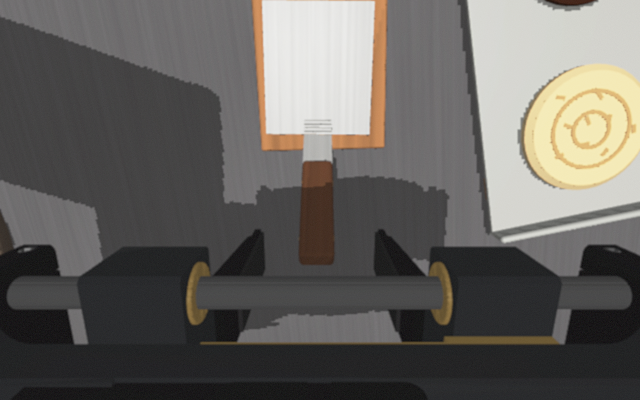

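The wrist view shows the handle at column 317, midway between the fingers (columns 262 and 378). It lines up with the tool.

```bash
python3 - <<'E'
from h import *
s=pickle.load(open("w1.pkl","rb"));W=cloud(s);hsv=cv2.cvtColor(s["image"],cv2.COLOR_RGB2HSV);z=W[...,2]
m=np.zeros(z.shape,bool);m[150:265,290:345]=True;m&=(hsv[...,1]>100)&(z>25)
for a in range(30,110,15):
    k=m&(z>a)&(z<=a+15)
    if k.sum(): print(a,W[k].mean(0).round(1),k.sum())
b=np.zeros(z.shape,bool);b[0:133,260:380]=True;b&=(hsv[...,1]<40)&(z<16)&(hsv[...,2]>150);r,c,n=rect(big(b),W);print(np.round(r[0],1),np.round(r[1],1),r[2],cv2.boxPoints(r).round(0).tolist())
E
python3 -m inch '[[0.4,0.025,0.0003,0.0015,0,0,0],[0.4,0.055,0.0003,0.0015,0,0,0],[0.4,0.08,0.0003,0.0015,0,0,0],[0.4,0.098,0.0003,0.0015,0,0,0],[0.4,0.099,0.0003,0.0015,0,0,0]]' 20
```

```text
30 [428.1  45.7  44.3] 31
45 [426.1  39.4  52.7] 566
60 [424.7  26.9  67.7] 637
75 [423.6  14.4  82.7] 733
90 [422.   -1.2  98.7] 1134
105 [421.6  -5.6 105.5] 94
[434.4 119.1] [104.3  90.9] 84.25070190429688 [[384.0, 72.0], [474.0, 63.0], [485.0, 166.0], [394.0, 176.0]]
clock: 2.23
tool_pos: [422.5, 12.4, 45.3]
ee_rot: [-0.522, -0.478, 0.526, -0.472]
ft_force: [-1.1, -0.1, 0.5]
grip_width: 57.1
```

```bash
python3 - <<'E'
from h import *
from rig import manip
o=manip.observe();print(o["q"].round(2),o["tool_pos"],o["joint_vel"].round(3))
togo(o,[425,13.5,49],down(-5.75))
E
python3 -m inch '[[0.4,-0.003,-0.002,-0.001,0,0,0],[0.4,-0.003,-0.002,-0.001,0,0,0]]' 20
python3 - <<'E'
from h import *
from rig import manip
o=manip.observe()
togo(o,[425,13.5,49],down(-5.75))
E
```

```text
[-0.13  0.51  2.2   0.    0.44 -0.03] [422.48804349  12.43019311  45.28964306] [ 0.002 -0.04  -0.025 -0.002  0.056  0.001]
pos [422.5  12.4  45.3] go [-0.0037  0.0024 -0.0013] turn [ 0.0025 -0.0018  0.0091] rows 0.1
clock: 2.4
tool_pos: [420.6, 13.6, 49.3]
ee_rot: [-0.522, -0.478, 0.526, -0.472]
ft_force: [-0.4, -0.5, 0.5]
grip_width: 57.0
pos [420.6  13.6  49.3] go [ 0.0003  0.0043 -0.0003] turn [ 0.0023 -0.0018  0.0089] rows 0.1
```

```bash
python3 -m inch '[[0.4,0,0.004,0,0.002,-0.002,0.009],[0.4,0,0.004,0,0.002,-0.002,0.009],[0.4,0,0.004,0,0.002,-0.002,0.009]]' 20
python3 - <<'E'
from h import *
from rig import manip
o=manip.observe()
togo(o,[425,13.5,49],down(-5.75))
E
```

```text
clock: 2.65
tool_pos: [425.2, 13.2, 50.2]
ee_rot: [0.525, 0.474, -0.524, 0.475]
ft_force: [1.2, -0.2, 0.2]
grip_width: 57.1
pos [425.2  13.2  50.2] go [ 0.0012 -0.0003 -0.0003] turn [ 0.0004  0.0003 -0.0022] rows 0.0
```

```bash
python3 -m inch '[[0.6,0.001,0,0,0,0,0],[0.8,0.001,0,0,0,0,0],[1,0.001,0,0,0,0,0],[1,0.001,0,0,0,0,0],[1,0.001,0,0,0,0,0]]' 60
python3 -m inch '[[1,0,0,0,0,0,0],[1,0,0,0,0,0,0],[1,0,0,0,0,0,0]]' 60
python3 - <<'E'
from h import *
from rig import manip
o=manip.observe();print(o["moment"])
togo(o,[425,13.5,49],down(-5.75))
E
```

```text
clock: 3.07
tool_pos: [425.2, 13.2, 49.2]
ee_rot: [0.525, 0.474, -0.524, 0.475]
ft_force: [0.1, -0.1, -0.2]
grip_width: 29.4
clock: 3.32
tool_pos: [425.1, 13.2, 49.2]
ee_rot: [0.525, 0.474, -0.524, 0.475]
ft_force: [0.3, 0.7, 1.5]
grip_width: 23.8
[0.18635207 0.09333652 0.00827667]
pos [425.1  13.2  49.2] go [ 0.0002 -0.0002 -0.0003] turn [ 0.0002  0.0003 -0.0019] rows 0.0
```

```bash
python3 -m inch '[[1,-0.005,0,0,0,0,0],[1,-0.02,0,0,0,0,0],[1,-0.04,0,0,0,0,0],[1,-0.06,0,0,0,0,0],[1,-0.07,0,0,0,0,0]]' 60
python3 - <<'E'
from h import *
from rig import manip
o=manip.observe();print(o["q"].round(2),o["grip_width"])
togo(o,[412,165,119],down(-82.9))
s=manip.snapshot("wrist");pickle.dump(s,open("w2.pkl","wb"));cv2.imwrite("pics/w2.png",s["image"][:,:,::-1])
W=cloud(s);hsv=cv2.cvtColor(s["image"],cv2.COLOR_RGB2HSV);z=W[...,2]
b=(hsv[...,1]<40)&(z<130)&(z>50)&(hsv[...,2]>150);b=big(b);r,c,n=rect(b,W);print(np.round(r[0],1),np.round(r[1],1),r[2],cv2.boxPoints(r).round(0).tolist())
p=Rt(o).inv().apply(W[b]-o["tool_pos"]);A=np.c_[p[:,1:],np.ones(len(p))];print("x=a*y+b*z+c",np.linalg.lstsq(A,p[:,0],rcond=None)[0],p.min(0),p.max(0))
E
```

```text
clock: 3.73
tool_pos: [425.4, 13.2, 121.2]
ee_rot: [0.525, 0.473, -0.524, 0.475]
ft_force: [-0.1, -0.3, -1.7]
grip_width: 23.7
[-0.12  0.36  2.13 -0.    0.65 -0.02] 23.744714798554554
pos [425.4  13.2 121.2] go [ 0.002  -0.0284 -0.1497] turn [ 1.347  -0.0021 -0.0034] rows 10.8
[433.9 104.1] [76.3 90.6] 84.55675506591797 [[385.0, 70.0], [475.0, 62.0], [483.0, 138.0], [392.0, 146.0]]
x=a*y+b*z+c [-1.80647935e-03 -3.82727468e-03  4.05481691e+01] [  37.23796476  -46.11531765 -129.49400638] [ 43.64591822  44.6969674  -53.108143  ]
```

View pics/w2.png

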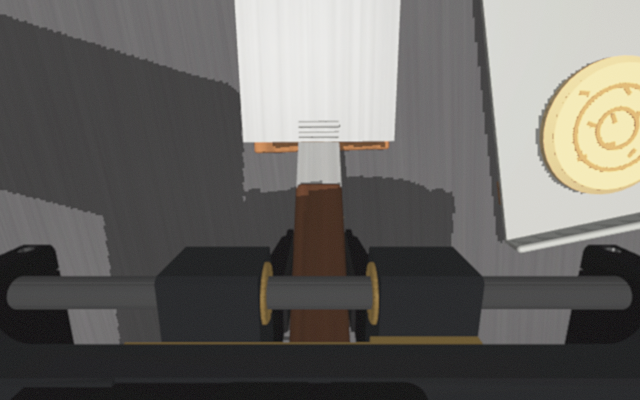

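```bash
python3 -m inch '[[1,0,0,-0.005,0.06,0,0],[1,0,-0.003,-0.015,0.17,0,0],[1,0,-0.005,-0.027,0.29,0,0],[1,0,-0.008,-0.04,0.41,0,0],[1,0,-0.01,-0.053,0.53,0,0]]' 60
python3 - <<'E'
from h import *
from rig import manip
o=manip.observe()
togo(o,[412,165,119],down(-82.9))
E
```

```text
clock: 4.2
tool_pos: [420.7, 67.4, 121.6]
ee_rot: [0.633, 0.318, -0.63, 0.32]
ft_force: [0.6, -0.4, -1.3]
grip_width: 23.5
pos [420.7  67.4 121.6] go [ 0.0025 -0.065  -0.0734] turn [ 0.8108 -0.0036 -0.0033] rows 6.5
```

```bash
python3 -m inch '[[1,0,-0.01,-0.012,0.12,0,0],[1,0,-0.022,-0.025,0.24,0,0],[1,0,-0.034,-0.038,0.36,0,0],[1,0,-0.044,-0.05,0.48,0,0],[1,0,-0.054,-0.061,0.6,0,0]]' 60
python3 - <<'E'
from h import *
from rig import manip
o=manip.observe()
togo(o,[412,165,119],down(-82.9))
E
```

```text
clock: 4.62
tool_pos: [413.0, 149.3, 121.1]
ee_rot: [0.699, 0.115, -0.696, 0.116]
ft_force: [1.2, -0.5, -1.2]
grip_width: 23.8
pos [413.  149.3 121.1] go [ 0.0021 -0.0152 -0.0041] turn [ 0.2051 -0.0034 -0.002 ] rows 1.6
```

```bash
python3 -m inch '[[1,0,-0.007,-0.002,0.1,-0.003,-0.002],[1,0,-0.015,-0.004,0.2,-0.003,-0.002],[1,0.01,-0.0152,-0.004,0.205,-0.003,-0.002],[1,0.01,-0.0152,-0.004,0.205,-0.003,-0.002],[1,0.01,-0.0152,-0.004,0.205,-0.003,-0.002]]' 60
python3 - <<'E'
from h import *
from rig import manip
o=manip.observe();print(o["q"].round(2))
togo(o,[412,165,70],down(-82.9))
for n in ["wrist","top"]:
    s=manip.snapshot(n);pickle.dump(s,open(n[0]+"3.pkl","wb"));cv2.imwrite(f"pics/{n}3.png",s["image"][:,:,::-1])
E
```

```text
clock: 5.03
tool_pos: [411.5, 164.9, 110.6]
ee_rot: [-0.705, -0.044, 0.706, -0.044]
ft_force: [-0.9, -0.7, -2.0]
grip_width: 23.7
[ 0.23  0.4   2.1  -0.    0.64  1.68]
pos [411.5 164.9 110.6] go [ 0.0406 -0.0001 -0.0006] turn [ 0.0012  0.0013 -0.0002] rows 1.0
```

View pics/wrist3.png

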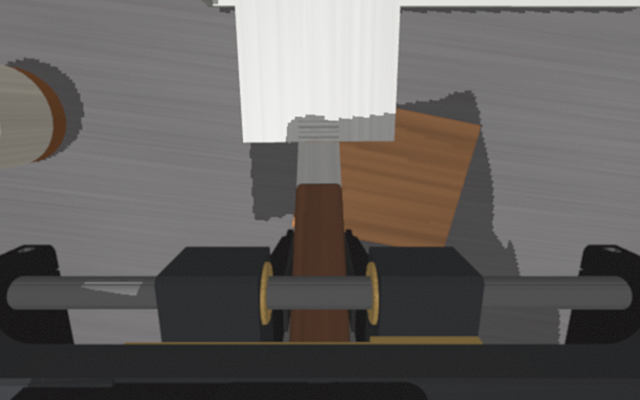

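View pics/top3.png

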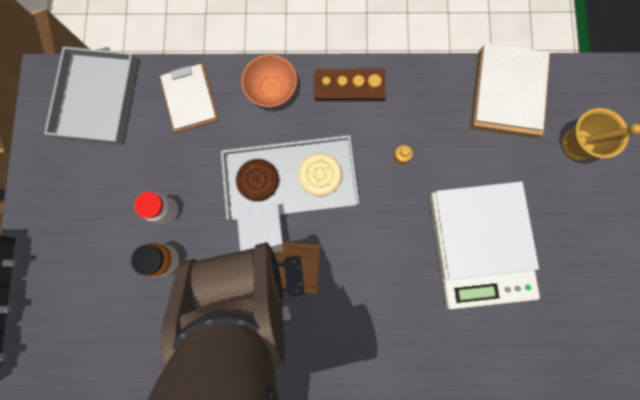

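The blade now points at the dark cake at (258,180), with its front edge near (262,205). I'll measure it against the tray and cake, using the top camera alone so both are consistent.

```bash
python3 - <<'E'
from h import *
s=pickle.load(open("t3.pkl","rb"));W=cloud(s);hsv=cv2.cvtColor(s["image"],cv2.COLOR_RGB2HSV);z=W[...,2];x=W[...,0];y=W[...,1]
b=(z>50)&(z<85)&(x>480)&(x<600)&(y>100)&(y<260)&(hsv[...,1]<40);r,c,n=rect(big(b),W);P=cv2.boxPoints(r);print(np.round(r[0],1),np.round(r[1],1),r[2],P.round(0).tolist(),c)
O=np.array([638,118.6]);a=np.deg2rad(7.1);X=np.array([np.cos(a),np.sin(a)]);Y=np.array([-X[1],X[0]])
print("blade tray",[( round((p-O)@X,1),round((p-O)@Y,1)) for p in P])
d=np.array([632.2,192])-O;print("cake",d@X,d@Y)
p=np.array([645,49.4])-O;print("pale",p@X,p@Y)
# rim inner face: rim pixels
t=(z>34)&(z<46)&(x>680)&(x<745)&(y>130)&(y<250);q=(W[t][:,:2]-O)@X;print("rim x",np.percentile(q,[2,10,50,90,98]).round(1),z[t].mean())
f=(z>15)&(z<24)&(y>-20)&(y<250)&(x>550)&(x<720)&(hsv[...,1]<40);q=(W[f][:,:2]-O)@X;print("floor x",np.percentile(q,[.2,1,99,99.8]).round(1), "z",z[f].mean())
E
```

```text
[522.1 178.4] [92.7 90.3] 7.2918314933776855 [[470.0, 217.0], [482.0, 128.0], [574.0, 139.0], [562.0, 229.0]] [524.65173508 177.89860153  69.26685145]
blade tray [(np.float64(-154.1), np.float64(118.6)), (np.float64(-153.8), np.float64(28.4)), (np.float64(-61.1), np.float64(28.7)), (np.float64(-61.4), np.float64(118.9))]
cake 3.3168231530163754 73.55405280588973
pale -1.6068986252436723 -69.53458043885925
rim x [73.3 73.9 75.9 78.4 79.5] 39.814591470932584
floor x [-80.2 -79.3  74.6  75.3] z 19.665696360065287
```

```bash
python3 -m inch '[[1,0.006,0,0,0,-0.015,0],[1,0.014,0,0,0,-0.03,0],[1,0.022,0,0,0,-0.05,0],[1,0.030,0,0,0,-0.05,0],[1,0.036,0,0,0,-0.05,0]]' 60
python3 -m inch '[[1,0,0,0,0,0,0],[1,0,0,0,0,0,0]]' 60
python3 - <<'E'
from h import *
from rig import manip
o=manip.observe();print(o["ft_force"],o["moment"])
togo(o,[412,165,71],down(-82.9))
E
```

```text
clock: 5.55
tool_pos: [411.8, 164.6, 73.8]
ee_rot: [-0.687, -0.043, 0.724, -0.045]
ft_force: [-0.3, -0.1, -1.6]
grip_width: 23.9
clock: 5.72
tool_pos: [411.5, 164.5, 73.1]
ee_rot: [-0.687, -0.043, 0.724, -0.045]
ft_force: [-0.0, 0.1, -1.2]
grip_width: 24.0
[-0.03856466  0.07113116 -1.24965952] [-0.03441008  0.13006084 -0.01891731]
pos [411.5 164.5  73.1] go [ 0.0021 -0.0004 -0.0006] turn [ 0.0003  0.0528 -0.0004] rows 0.4
```

```bash
python3 -m inch '[[1,0.001,0,0,0,0,0],[1,0.001,0,0,0,0,0]]' 60
python3 -m inch '[[1,0.0015,0,0,0,0,0],[1,0.0015,0,0,0,0,0]]' 60
python3 -m inch '[[1,0.001,0,0,0,0,0],[1,0.001,0,0,0,0,0]]' 60
```

```text
clock: 5.88
tool_pos: [411.4, 164.5, 72.1]
ee_rot: [-0.687, -0.043, 0.724, -0.045]
ft_force: [0.5, -0.6, -1.3]
grip_width: 23.6
clock: 6.05
tool_pos: [411.5, 164.6, 70.9]
ee_rot: [-0.687, -0.043, 0.724, -0.045]
ft_force: [-1.1, -0.6, 2.1]
grip_width: 23.8
clock: 6.22
tool_pos: [411.7, 164.7, 70.2]
ee_rot: [-0.688, -0.043, 0.723, -0.045]
ft_force: [-2.6, -0.2, 5.2]
grip_width: 23.9
```

```bash
python3 -m inch '[[1,0,0,-0.002,0,0,0],[1,0,0,-0.005,0,0,0],[1,0,0,-0.008,0,0,0],[1,-0.0002,0,-0.011,0,0,0],[1,-0.0004,0,-0.014,0,0,0]]' 60
python3 - <<'E'
from h import *
from rig import manip
o=manip.observe();print(o["moment"],(o["tool_pos"][:2]-[638,118.6])@[.9923,.1236]+157.5)
togo(o,[510,176.8,70.5],down(-82.9))
E
```

```text
clock: 6.63
tool_pos: [426.1, 166.5, 70.1]
ee_rot: [-0.688, -0.043, 0.723, -0.045]
ft_force: [-3.0, -0.1, 6.3]
grip_width: 24.1
[ 0.11053287 -0.28199869 -0.00986516] -46.8539385282009
pos [426.1 166.5  70.1] go [-0.0046  0.0002 -0.0844] turn [ 0.0006  0.0498 -0.    ] rows 2.0
```

```bash
python3 -m inch '[[1,-0.0001,0,-0.003,0,0,0],[1,-0.0003,0,-0.006,0,0,0],[1,-0.0004,0,-0.009,0,0,0],[1,-0.0006,0,-0.012,0,0,0],[1,-0.0007,0,-0.015,0,0,0]]' 60
python3 -m inch '[[1,-0.0001,0,-0.003,0,0,0],[1,-0.0003,0,-0.006,0,0,0],[1,-0.0004,0,-0.009,0,0,0],[1,-0.0006,0,-0.012,0,0,0],[1,-0.0007,0,-0.015,0,0,0]]' 60
python3 - <<'E'
from h import *
from rig import manip
o=manip.observe();print(o["moment"],(o["tool_pos"][:2]-[638,118.6])@[.9923,.1236]+157.5)
togo(o,[510,176.8,70.5],down(-82.9))
s=manip.snapshot("top");pickle.dump(s,open("t4.pkl","wb"));cv2.imwrite("pics/top4.png",cv2.resize(s["image"][100:260,180:400,::-1],None,fx=3,fy=3))
E
```

```text
clock: 7.05
tool_pos: [441.2, 168.4, 70.1]
ee_rot: [-0.688, -0.043, 0.723, -0.045]
ft_force: [-3.3, -0.7, 6.2]
grip_width: 23.7
clock: 7.47
tool_pos: [456.3, 170.3, 70.1]
ee_rot: [-0.688, -0.043, 0.723, -0.045]
ft_force: [-3.1, -0.7, 5.5]
grip_width: 23.8
[ 0.15931122 -0.13413097  0.05292061] -16.431027481260685
pos [456.3 170.3  70.1] go [-0.0031  0.0002 -0.054 ] turn [ 0.0005  0.0501 -0.    ] rows 1.3
```

View pics/top4.png

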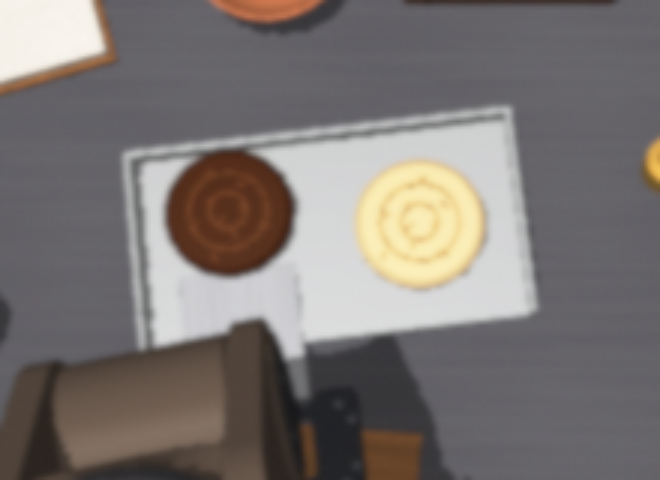

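```bash
cat >> h.py <<'E'
O=np.array([638,118.6]);_a=np.deg2rad(7.1);X=np.array([np.cos(_a),np.sin(_a)]);Y=np.array([-X[1],X[0]])
def cake(s,zmin=24,zmax=200,x0=540,x1=740,y0=100,y1=270):
    W=cloud(s);hsv=cv2.cvtColor(s["image"],cv2.COLOR_RGB2HSV);z=W[...,2];x=W[...,0];y=W[...,1]
    d=(hsv[...,2]<125)&(hsv[...,1]>80)&(z>zmin)&(z<zmax)&(x>x0)&(x<x1)&(y>y0)&(y<y1);d=big(d);r,c,n=rect(d,W)
    A=np.c_[W[d][:,:2]-c[:2],np.ones(n)];pl=np.linalg.lstsq(A,W[d][:,2],rcond=None)[0]
    e=np.array(r[0])-O;print("cake",np.round(r[0],1),np.round(r[1],1),"z",c[2].round(1),"tray xy",(e@X).round(1),(e@Y).round(1),"slope along tray x,y",(pl[:2]@X).round(3),(pl[:2]@Y).round(3))
E
python3 - <<'E'
from h import *
for f in ["top0","t4"]: cake(pickle.load(open(f+".pkl","rb")))
E
```

```text
cake [631.9 192.3] [92.4 91.7] z 33.6 tray xy 3.0 73.9 slope along tray x,y 0.001 0.001
cake [652.5 195. ] [92.9 92.2] z 34.3 tray xy 23.8 74.1 slope along tray x,y -0.016 -0.003
```

```bash
python3 -m inch '[[1,-0.0001,0,-0.003,0,0,0],[1,-0.0003,0,-0.006,0,0,0],[1,-0.0004,0,-0.009,0,0,0],[1,-0.0006,0,-0.012,0,0,0],[1,-0.0007,0,-0.015,0,0,0]]' 60
python3 - <<'E'
from h import *
from rig import manip
o=manip.observe();print(o["moment"],(o["tool_pos"][:2]-[638,118.6])@[.9923,.1236]+157.5)
togo(o,[510,176.8,70.5],down(-82.9))
s=manip.snapshot("top");cake(s)
E
```

```text
clock: 7.93
tool_pos: [472.1, 172.2, 70.1]
ee_rot: [-0.688, -0.043, 0.723, -0.045]
ft_force: [-3.6, 0.0, 5.0]
grip_width: 23.7
[ 0.15980813 -0.15557116  0.00405369] -0.49187197764538837
pos [472.1 172.2  70.1] go [-0.0023  0.0002 -0.0381] turn [0.0005 0.0494 0.    ] rows 0.9
cake [652.6 195. ] [92.9 92.5] z 34.9 tray xy 23.9 74.1 slope along tray x,y -0.032 -0.004
```

Cake is held by the rim and the blade is sliding under it, with forces staying low. I'll keep going.

```bash
python3 -m inch '[[1,-0.0001,0,-0.003,0,0,0],[1,-0.0003,0,-0.007,0,0,0],[1,-0.0005,0,-0.011,0,0,0],[1,-0.0007,0,-0.015,0,0,0],[1,-0.0009,0,-0.019,0,0,0]]' 60
python3 -m inch '[[1,-0.0001,0,-0.003,0,0,0],[1,-0.0003,0,-0.007,0,0,0],[1,-0.0005,0,-0.011,0,0,0],[1,-0.0007,0,-0.015,0,0,0],[1,-0.0009,0,-0.019,0,0,0]]' 60
python3 - <<'E'
from h import *
from rig import manip
o=manip.observe();print(o["moment"],(o["tool_pos"][:2]-[638,118.6])@[.9923,.1236]+157.5)
togo(o,[545,181,70.5],down(-82.9))
s=manip.snapshot("top");cake(s)
E
```

```text
clock: 8.4
tool_pos: [492.0, 174.7, 70.1]
ee_rot: [-0.688, -0.043, 0.723, -0.045]
ft_force: [-3.1, 0.3, 4.6]
grip_width: 23.7
clock: 8.82
tool_pos: [511.1, 177.1, 70.1]
ee_rot: [-0.688, -0.043, 0.723, -0.045]
ft_force: [-3.5, -1.0, 4.8]
grip_width: 23.4
[ 0.06786542 -0.018715   -0.01511394] 38.79523252244948
pos [511.1 177.1  70.1] go [-0.0021  0.0003 -0.0341] turn [0.0004 0.049  0.0001] rows 0.8
cake [666.  190.9] [92.6 71.3] z 35.5 tray xy 36.7 68.3 slope along tray x,y -0.05 -0.001
```

```bash
python3 -m inch '[[1,-0.0001,0,-0.003,0,0,0],[1,-0.0003,0,-0.007,0,0,0],[1,-0.0005,0,-0.011,0,0,0],[1,-0.0007,0,-0.015,0,0,0],[1,-0.0009,0,-0.019,0,0,0]]' 60
python3 -m inch '[[1,-0.0001,0,-0.003,0,0,0],[1,-0.0003,0,-0.006,0,0,0],[1,-0.0004,0,-0.009,0,0,0],[1,-0.0005,0,-0.0115,0,0,0],[1,-0.0006,0,-0.013,0,0,0]]' 60
python3 - <<'E'
from h import *
from rig import manip
o=manip.observe();print(o["q"].round(2),o["moment"],(o["tool_pos"][:2]-[638,118.6])@[.9923,.1236]+157.5)
togo(o,[545,181,70.5],down(-82.9))
for n in ["scene","wrist"]:
    s=manip.snapshot(n);pickle.dump(s,open(n[0]+"5.pkl","wb"));cv2.imwrite(f"pics/{n}5.png",s["image"][:,:,::-1])
cake(s)
E
```

```text
clock: 9.28
tool_pos: [530.9, 179.6, 70.0]
ee_rot: [-0.688, -0.043, 0.723, -0.045]
ft_force: [-4.3, 0.0, 5.7]
grip_width: 23.7
clock: 9.7
tool_pos: [544.3, 181.2, 70.0]
ee_rot: [-0.688, -0.043, 0.723, -0.045]
ft_force: [-3.5, -0.1, 5.7]
grip_width: 23.4
[0.2  0.62 1.79 0.01 0.78 1.65] [ 0.12365888 -0.03457372 -0.00925697] 72.22174190051587
pos [544.3 181.2  70. ] go [-0.0005  0.0003 -0.0007] turn [0.0002 0.0485 0.0001] rows 0.4
cake [637.3 189.5] [62.5 98.5] z 38.6 tray xy 8.1 70.4 slope along tray x,y -0.033 -0.0
```

View pics/scene5.png

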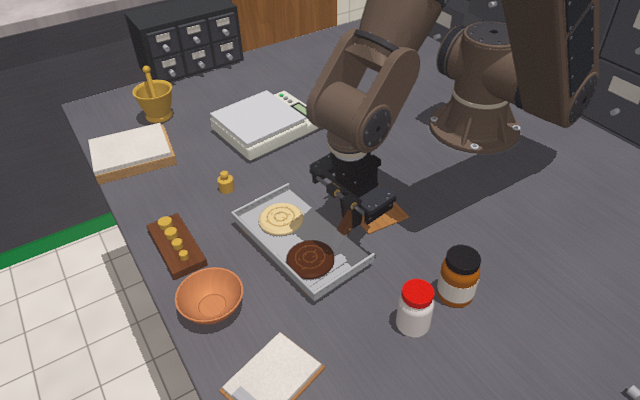

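View pics/wrist5.png

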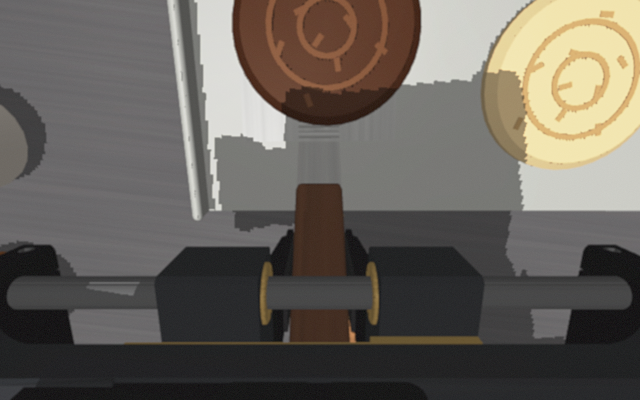

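The scene view shows the dark cake fully on the blade, centred around (310,258). The wrist view shows it centred on the blade, at column 326. Next I lift gently and bring the nose slightly up.

```bash
python3 -m inch '[[1,-0.001,0,0,0,0.015,0],[1,-0.003,0,0.0005,0,0.04,0],[1,-0.006,0,0.001,0,0.065,0],[1,-0.010,0,0.002,0,0.09,0],[1,-0.014,0,0.003,0,0.11,0]]' 60
python3 -m inch '[[1,-0.004,0,0,0,0,0],[1,-0.009,0,0,0,0.01,0],[1,-0.015,0,0,0,0.02,0],[1,-0.020,0,0,0,0.02,0],[1,-0.024,0,0,0,0.02,0]]' 60
python3 - <<'E'
from h import *
from rig import manip
o=manip.observe();print(o["ft_force"],o["moment"])
togo(o,[545,181,160],down(-82.9))
s=manip.snapshot("wrist");pickle.dump(s,open("w6.pkl","wb"));cv2.imwrite("pics/w6.png",s["image"][:,:,::-1]);cake(s)
E
```

```text
clock: 10.22
tool_pos: [541.4, 180.8, 83.6]
ee_rot: [0.727, 0.045, -0.683, 0.042]
ft_force: [-0.6, -0.1, -3.1]
grip_width: 23.3
clock: 10.63
tool_pos: [540.0, 180.7, 108.3]
ee_rot: [0.734, 0.046, -0.676, 0.042]
ft_force: [-0.3, 0.8, -2.1]
grip_width: 23.9
[-0.25972361  0.78135645 -2.11600938] [-0.01352171  0.28294658  0.02800035]
pos [540.  180.7 108.3] go [-0.0511  0.0003 -0.0092] turn [ 0.0003 -0.0827  0.0001] rows 1.2
cake [636.3 188.9] [63.4 98.2] z 88.6 tray xy 7.0 70.0 slope along tray x,y 0.093 -0.0
```

View pics/w6.png

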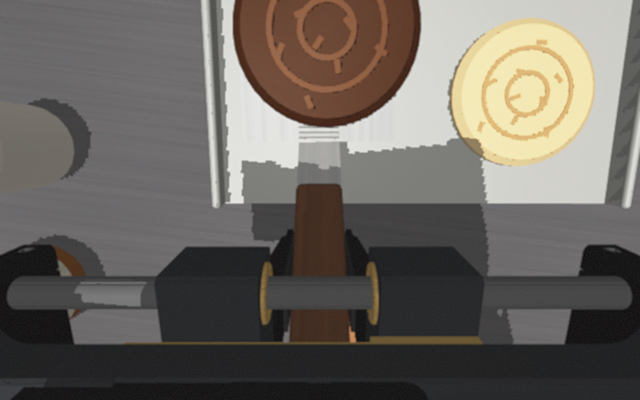

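```bash
python3 -m inch '[[1,-0.005,0,0,0,0,0],[1,-0.015,0,0,0,0,0],[1,-0.027,0,0.002,0,0,0],[1,-0.039,0,0.003,0,0,0],[1,-0.048,0,0.004,0,0,0]]' 60
python3 - <<'E'
from h import *
from rig import manip
o=manip.observe();print(o["moment"])
g=down(-83.4)*R.from_rotvec([0,0.083,0])
togo(o,[419,-322,165],g)
E
```

```text
clock: 11.1
tool_pos: [532.4, 179.8, 158.2]
ee_rot: [0.735, 0.046, -0.675, 0.042]
ft_force: [-0.1, -0.5, -1.8]
grip_width: 23.8
[-0.03592861  0.36816572  0.02620202]
pos [532.4 179.8 158.2] go [-0.0217  0.4839  0.1735] turn [ 0.009  -0.0017  0.001 ] rows 12.3
```

```bash
python3 -m inch '[[1,0,0.003,0.001,0,0,0],[1,-0.0005,0.009,0.003,0,0,0],[1,-0.001,0.018,0.0065,0,0,0],[1,-0.0015,0.030,0.0105,0,0,0],[1,-0.002,0.043,0.015,0,0,0]]' 60
python3 -m inch '[[1,-0.001,0.014,0.005,0,0,0],[1,-0.0015,0.028,0.010,0,0,0],[1,-0.002,0.042,0.015,0,0,0],[1,-0.0025,0.056,0.020,0,0,0],[1,-0.003,0.070,0.025,0,0,0]]' 60
python3 -m inch '[[1,-0.001,0.014,0.005,0,0,0],[1,-0.0015,0.028,0.010,0,0,0],[1,-0.002,0.042,0.015,0,0,0],[1,-0.0025,0.056,0.020,0,0,0],[1,-0.003,0.070,0.025,0,0,0]]' 60
python3 - <<'E'
from h import *
from rig import manip
o=manip.observe();print(o["moment"],o["q"].round(2))
g=down(-83.4)*R.from_rotvec([0,0.083,0])
togo(o,[419,-322,165],g)
s=manip.snapshot("wrist");cake(s,60,200,400,800,-300,200)
E
```

```text
clock: 11.52
tool_pos: [522.1, 134.0, 158.4]
ee_rot: [0.735, 0.046, -0.676, 0.042]
ft_force: [0.3, -0.7, -2.6]
grip_width: 23.8
clock: 11.93
tool_pos: [505.0, 59.6, 158.7]
ee_rot: [0.734, 0.046, -0.676, 0.042]
ft_force: [-0.1, -0.1, -1.8]
grip_width: 23.5
clock: 12.35
tool_pos: [487.7, -14.5, 159.2]
ee_rot: [0.734, 0.045, -0.676, 0.042]
ft_force: [0.2, -0.5, -2.3]
grip_width: 23.7
[-0.03732701  0.35685099 -0.00899524] [-0.18  0.35  2.    0.04  0.72  1.24]
pos [487.7 -14.5 159.2] go [-0.0145  0.2967  0.1052] turn [0.008  0.0016 0.001 ] rows 7.6
cake [584.1  -5.6] [63.7 99. ] z 139.3 tray xy -68.9 -116.6 slope along tray x,y 0.089 0.001
```

```bash
python3 -m inch '[[1,-0.001,0.014,0.005,0,0,0],[1,-0.002,0.028,0.010,0,0,0],[1,-0.003,0.042,0.015,0,0,0],[1,-0.004,0.056,0.020,0,0,0],[1,-0.005,0.070,0.025,0,0,0]]' 60
python3 -m inch '[[1,-0.001,0.014,0.005,0,0,0],[1,-0.002,0.028,0.010,0,0,0],[1,-0.003,0.042,0.015,0,0,0],[1,-0.004,0.056,0.020,0,0,0],[1,-0.005,0.070,0.025,0,0,0]]' 60
python3 -m inch '[[1,-0.001,0.014,0.005,0,0,0],[1,-0.002,0.028,0.010,0,0,0],[1,-0.003,0.042,0.015,0,0,0],[1,-0.004,0.055,0.020,0,0,0],[1,-0.005,0.067,0.025,0,0,0]]' 60
python3 -m inch '[[1,-0.001,0.012,0.005,0,0,0],[1,-0.002,0.022,0.009,0.002,0,0],[1,-0.003,0.031,0.012,0.004,0,0],[1,-0.004,0.038,0.015,0.006,0,0],[1,-0.004,0.043,0.017,0.008,0,0]]' 60
python3 - <<'E'
from h import *
from rig import manip
o=manip.observe();print(o["moment"],o["q"].round(2))
g=down(-83.4)*R.from_rotvec([0,0.083,0])
togo(o,[419,-322,165],g)
s=manip.snapshot("wrist");cake(s,60,200,400,800,-500,200)
E
```

```text
clock: 12.82
tool_pos: [470.0, -89.9, 161.8]
ee_rot: [0.734, 0.045, -0.677, 0.041]
ft_force: [-0.2, -0.6, -2.1]
grip_width: 23.7
clock: 13.23
tool_pos: [452.5, -163.5, 164.4]
ee_rot: [0.733, 0.045, -0.677, 0.041]
ft_force: [-0.3, 1.0, -2.6]
grip_width: 23.8
clock: 13.65
tool_pos: [434.5, -234.2, 166.9]
ee_rot: [0.733, 0.045, -0.677, 0.041]
ft_force: [0.3, 0.3, -2.8]
grip_width: 23.8
clock: 14.07
tool_pos: [422.3, -279.8, 169.6]
ee_rot: [0.733, 0.042, -0.678, 0.038]
ft_force: [0.4, -0.4, -3.6]
grip_width: 23.7
[-0.01912675  0.29662614  0.00317871] [-0.75  0.36  1.94  0.09  0.8   0.65]
pos [ 422.3 -279.8  169.6] go [0.0039 0.0416 0.0083] turn [-0.0031  0.004   0.0011] rows 1.0
cake [ 517.7 -271.6] [65.4 98.6] z 149.4 tray xy -167.6 -372.3 slope along tray x,y 0.087 -0.001
```

```bash
python3 -m inch '[[1,0,0.010,0.002,0,0,0],[1,0,0.021,0.004,0,0,0],[1,0,0.031,0.006,0,0,0],[1,0,0.038,0.008,0,0,0],[1,0,0.041,0.008,0,0,0]]' 60
python3 -m inch '[[1,0,0,0,0,-0.02,0],[1,0,0,0,0,-0.05,0],[1,0,0,0,0,-0.083,0]]' 60
python3 - <<'E'
from h import *
from rig import manip
o=manip.observe();print(o["moment"],o["q"].round(2))
g=down(-83.4)
togo(o,[419,-322,165],g)
for n in ["wrist","top"]:
    s=manip.snapshot(n);pickle.dump(s,open(n[0]+"7.pkl","wb"));cv2.imwrite(f"pics/{n}7.png",s["image"][:,:,::-1])
    cake(s,60,200,400,800,-500,200)
E
```

```text
clock: 14.53
tool_pos: [418.8, -323.1, 168.7]
ee_rot: [0.733, 0.041, -0.678, 0.037]
ft_force: [-0.2, 0.1, -3.3]
grip_width: 23.8
clock: 14.78
tool_pos: [418.5, -323.2, 168.7]
ee_rot: [-0.704, -0.039, 0.708, -0.039]
ft_force: [0.1, 0.5, -1.8]
grip_width: 23.3
[-0.01589304  0.20618957  0.03626398] [-0.78  0.41  1.84 -0.01  0.89  0.68]
pos [ 418.5 -323.2  168.7] go [ 0.0037 -0.0011 -0.0006] turn [-0.0047  0.0065  0.0008] rows 0.1
cake [ 511.3 -313.6] [65.3 98.3] z 140.8 tray xy -179.2 -413.2 slope along tray x,y 0.004 0.0
cake [ 526.7 -309.9] [91.6 95.1] z 140.2 tray xy -163.4 -411.4 slope along tray x,y -0.007 -0.013
```

View pics/top7.png

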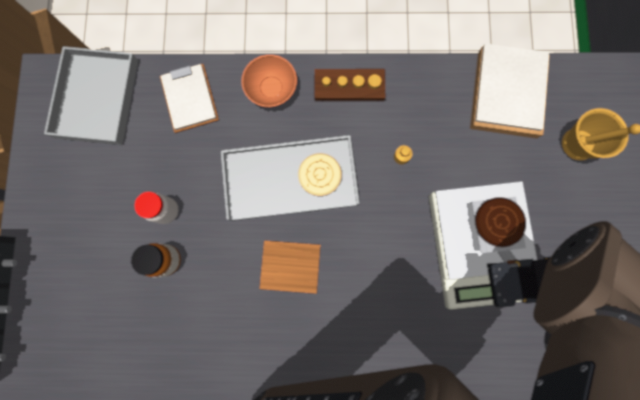

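View pics/wrist7.png

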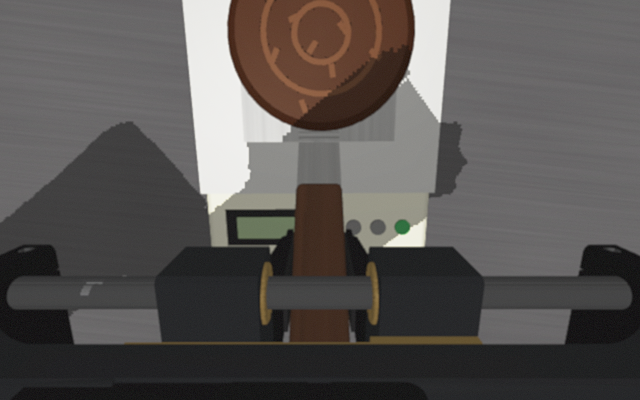

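```bash
python3 -m inch '[[1,0.003,0.001,0,0,-0.03,0],[1,0.008,0.001,0,0,-0.07,0],[1,0.014,0.001,0,0,-0.12,0],[1,0.020,0.001,0,0,-0.16,0],[1,0.025,0.001,0,0,-0.19,0]]' 60
python3 -m inch '[[1,0,0,0,0,0,0],[1,0,0,0,0,0,0]]' 60
python3 - <<'E'
from h import *
from rig import manip
o=manip.observe()
togo(o,[418.5,-322,137.4],down(-83.4)*R.from_rotvec([0,-0.2,0]))
s=manip.snapshot("top");cake(s,60,200,400,800,-500,200)
W=cloud(s);z=W[...,2]
f=Rt(o).apply([43,0,-157.5])+o["tool_pos"];print("front edge",f)
E
```

```text
clock: 15.3
tool_pos: [419.6, -323.6, 143.2]
ee_rot: [-0.633, -0.036, 0.772, -0.043]
ft_force: [-0.9, 0.1, -1.9]
grip_width: 23.7
clock: 15.47
tool_pos: [419.7, -323.2, 142.8]
ee_rot: [-0.633, -0.037, 0.772, -0.043]
ft_force: [0.0, 0.6, -2.2]
grip_width: 23.7
pos [ 419.7 -323.2  142.8] go [ 0.0055 -0.0013  0.    ] turn [-0.0016 -0.0036  0.0022] rows 0.1
cake [ 520.4 -311.2] [93.3 90.9] z 94.7 tray xy -169.8 -412.0 slope along tray x,y -0.198 -0.007
front edge [ 564.85830892 -306.5849136    69.86212542]
```

```bash
python3 -m inch '[[1,0.002,0,0,0,0,0],[1,0.004,0,0,0,0,0],[1,0.0055,0,0,0,0,0],[1,0.0055,0,0,0,0,0]]' 60
python3 -m inch '[[1,0.001,0,0,0,0,0],[1,0.002,0,0,0,0,0],[1,0.002,0,0,0,0,0]]' 60
python3 - <<'E'
from h import *
from rig import manip
o=manip.observe();print(o["ft_force"],o["moment"])
f=Rt(o).apply([43,0,-157.5])+o["tool_pos"];print("front edge",f)
s=manip.snapshot("top");cake(s,60,200,400,800,-500,200)
E
```

```text
clock: 15.85
tool_pos: [418.2, -323.5, 137.6]
ee_rot: [-0.634, -0.036, 0.772, -0.043]
ft_force: [-0.1, 0.2, -3.0]
grip_width: 23.8
clock: 16.1
tool_pos: [417.7, -323.6, 135.5]
ee_rot: [-0.634, -0.036, 0.772, -0.043]
ft_force: [-0.9, -1.1, -2.3]
grip_width: 23.6
[-0.87453003 -1.06725655 -2.33951521] [ 0.01257398  0.05560464 -0.00582695]
front edge [ 562.91731497 -307.08340746   62.70761663]
cake [ 517.6 -311.1] [89.9 94.1] z 87.6 tray xy -172.6 -411.5 slope along tray x,y -0.193 -0.007
```

```bash
cat >> h.py <<'E'
def plan(o,F,tilt,yaw=-83.4):
    g=down(yaw)*R.from_rotvec([0,-tilt,0]); p=np.array(F)-g.apply([43,0,-157.5]); print("tilt",tilt,end=" "); togo(o,p,g)
E
python3 - <<'E'
from h import *
from rig import manip
o=manip.observe()
for t in [.22,.25,.28,.31,.34]: plan(o,[562.9,-307,63],t)
E
```

```text
tilt 0.22 pos [ 417.8 -323.6  135.6] go [-0.004   0.0002 -0.001 ] turn [-0.0024 -0.0242  0.0021] rows 0.2
tilt 0.25 pos [ 417.8 -323.6  135.6] go [-0.0086  0.0002 -0.0024] turn [-0.0024 -0.0542  0.0021] rows 0.4
tilt 0.28 pos [ 417.8 -323.6  135.6] go [-0.0133  0.0002 -0.0041] turn [-0.0024 -0.0842  0.0022] rows 0.7
tilt 0.31 pos [ 417.8 -323.6  135.6] go [-0.0178  0.0001 -0.0058] turn [-0.0023 -0.1142  0.0022] rows 0.9
tilt 0.34 pos [ 417.8 -323.6  135.6] go [-0.0224  0.0001 -0.0077] turn [-0.0023 -0.1442  0.0023] rows 1.2
```

```bash
python3 -m inch '[[1,-0.002,0,-0.0005,0,-0.012,0],[1,-0.004,0,-0.001,0,-0.024,0],[1,-0.006,0,-0.0017,0,-0.038,0],[1,-0.0086,0,-0.0024,0,-0.054,0],[1,-0.0086,0,-0.0024,0,-0.054,0]]' 60
python3 - <<'E'
from h import *
from rig import manip
o=manip.observe();print(o["ft_force"],o["moment"])
f=Rt(o).apply([43,0,-157.5])+o["tool_pos"];print("front edge",f)
s=manip.snapshot("top");cake(s,60,200,400,800,-500,200)
o=manip.observe()
for t in [.28,.31,.34]: plan(o,[562.9,-307,62.5],t)
E
```

```text
clock: 16.57
tool_pos: [422.5, -323.2, 144.0]
ee_rot: [-0.612, -0.035, 0.789, -0.044]
ft_force: [-0.2, -0.1, -2.2]
grip_width: 23.9
[-0.20597223 -0.07785091 -2.15466931] [ 0.02177844 -0.06069049  0.00964505]
front edge [ 563.53653812 -307.09708972   63.23320956]
cake [ 522.1 -311. ] [94.4 85.7] z 90.0 tray xy -168.1 -411.9 slope along tray x,y -0.252 -0.009
tilt 0.28 pos [ 422.3 -323.1  143.7] go [-0.0041  0.0002 -0.001 ] turn [-0.0018 -0.0301  0.0018] rows 0.2
tilt 0.31 pos [ 422.3 -323.1  143.7] go [-0.0087  0.0002 -0.0025] turn [-0.0017 -0.0601  0.0018] rows 0.5
tilt 0.34 pos [ 422.3 -323.1  143.7] go [-0.0133  0.0001 -0.0042] turn [-0.0017 -0.0901  0.0019] rows 0.7
```

```bash
python3 -m inch '[[1,-0.002,0,-0.0005,0,-0.015,0],[1,-0.0041,0,-0.001,0,-0.03,0],[1,-0.0064,0,-0.0017,0,-0.045,0],[1,-0.0087,0,-0.0025,0,-0.06,0],[1,-0.0087,0,-0.0025,0,-0.06,0]]' 60
python3 - <<'E'
from h import *
from rig import manip
o=manip.observe();print(o["ft_force"],o["moment"])
f=Rt(o).apply([43,0,-157.5])+o["tool_pos"];print("front edge",f)
for n in ["top","scene"]:
    s=manip.snapshot(n);cake(s,60,200,400,800,-500,200);cv2.imwrite(f"pics/{n}8.png",s["image"][:,:,::-1])
cv2.imwrite("pics/scene8.png",cv2.resize(s["image"][60:210,170:390,::-1],None,fx=3,fy=3))
o=manip.observe()
for t in [.31,.34,.37]: plan(o,[562.9,-307,62.5],t)
E
```

```text
clock: 17.03
tool_pos: [427.5, -322.6, 151.7]
ee_rot: [-0.588, -0.034, 0.807, -0.046]
ft_force: [-0.5, 0.0, -3.0]
grip_width: 23.5
[-0.49575023  0.04183903 -3.01146559] [ 0.02663176 -0.10697005  0.05380106]
front edge [ 563.44972891 -307.02829302   62.61043351]
cake [ 530.4 -311.1] [93.8 77.7] z 90.1 tray xy -159.8 -413.1 slope along tray x,y -0.321 -0.009
cake [ 528.6 -305.2] [88.2 90.6] z 88.6 tray xy -161.0 -407.0 slope along tray x,y -0.325 -0.031
tilt 0.31 pos [ 427.  -322.5  151.4] go [-0.0001  0.0002  0.0002] turn [-0.0013 -0.      0.0019] rows 0.0
tilt 0.34 pos [ 427.  -322.5  151.4] go [-0.0048  0.0002 -0.0012] turn [-0.0013 -0.03    0.0019] rows 0.2
tilt 0.37 pos [ 427.  -322.5  151.4] go [-0.0094  0.0002 -0.0027] turn [-0.0012 -0.06    0.0019] rows 0.5
```

View pics/scene8.png

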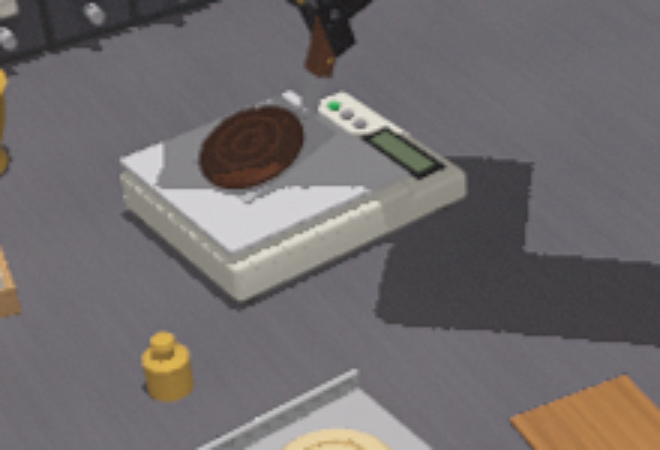

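```bash
python3 -m inch '[[1,-0.0015,0,-0.0004,0,-0.01,0],[1,-0.0032,0,-0.0008,0,-0.02,0],[1,-0.0050,0,-0.0012,0,-0.03,0],[1,-0.0067,0,-0.0016,0,-0.04,0],[1,-0.0067,0,-0.0016,0,-0.04,0]]' 60
python3 - <<'E'
from h import *
from rig import manip
o=manip.observe();print(o["ft_force"],o["moment"])
f=Rt(o).apply([43,0,-157.5])+o["tool_pos"];print("front edge",f)
for n in ["top","scene"]:
    s=manip.snapshot(n);cake(s,60,200,400,800,-500,200)
o=manip.observe()
for d in [5,10,20,40]: plan(o,np.array([563.2,-307,63])-d*np.array([.993,.115,0]),.35)
E
```

```text
clock: 17.55
tool_pos: [431.0, -322.1, 157.5]
ee_rot: [-0.572, -0.033, 0.818, -0.046]
ft_force: [-0.4, 0.2, -2.2]
grip_width: 23.7
[-0.35910944  0.19772797 -2.15945222] [ 0.02249433 -0.13267538  0.02939351]
front edge [ 563.25561189 -306.87733884   62.98996432]
cake [ 539.7 -311.1] [97.4 77.1] z 88.9 tray xy -150.7 -414.3 slope along tray x,y -0.366 -0.006
cake [ 537.2 -304.1] [88.5 90.4] z 87.9 tray xy -152.3 -407.0 slope along tray x,y -0.368 -0.028
tilt 0.35 pos [ 430.7 -322.   157.2] go [0.0015 0.0003 0.0046] turn [-0.0011 -0.0001  0.0019] rows 0.1
tilt 0.35 pos [ 430.7 -322.   157.2] go [0.0032 0.0003 0.0093] turn [-0.0011 -0.0001  0.0019] rows 0.2
tilt 0.35 pos [ 430.7 -322.   157.2] go [0.0067 0.0003 0.0187] turn [-0.0011 -0.0001  0.0019] rows 0.5
tilt 0.35 pos [ 430.7 -322.   157.2] go [0.0135 0.0004 0.0375] turn [-0.0011 -0.0001  0.0019] rows 1.0
```

```bash
python3 -m inch '[[1,0.001,0,0.003,0,0,0],[1,0.0025,0,0.0075,0,0,0],[1,0.004,0,0.012,0,0,0],[1,0.0055,0,0.0165,0,0,0],[1,0.007,0,0.021,0,0,0]]' 60
python3 - <<'E'
from h import *
from rig import manip
o=manip.observe();print(o["ft_force"],o["moment"])
f=Rt(o).apply([43,0,-157.5])+o["tool_pos"];print("front edge",f)
for n in ["top","scene"]:
    s=manip.snapshot(n);cake(s,60,200,400,800,-500,200)
o=manip.observe()
for d in [20,40,60,80]: plan(o,np.array([563.2,-307,63])-d*np.array([.993,.115,0]),.35)
E
```

```text
clock: 18.07
tool_pos: [408.0, -324.6, 158.0]
ee_rot: [-0.572, -0.033, 0.818, -0.046]
ft_force: [0.0, 0.2, -1.9]
grip_width: 23.7
[ 0.03485496  0.15444822 -1.85918062] [ 0.05926099 -0.16652706 -0.04159227]
front edge [ 540.38993519 -309.41225419   63.56570512]
cake [ 532.3 -309.4] [91.5 91.4] z 86.9 tray xy -157.8 -411.6 slope along tray x,y -0.264 -0.008
cake [ 536.8 -305.5] [89.1 94.9] z 84.7 tray xy -152.9 -408.4 slope along tray x,y -0.27 -0.027
tilt 0.35 pos [ 407.9 -324.6  158.1] go [-0.0004  0.0003 -0.0032] turn [-0.0016  0.0001  0.0021] rows 0.1
tilt 0.35 pos [ 407.9 -324.6  158.1] go [0.0064 0.0004 0.0156] turn [-0.0016  0.0001  0.0021] rows 0.4
tilt 0.35 pos [ 407.9 -324.6  158.1] go [0.0133 0.0004 0.0344] turn [-0.0016  0.0001  0.0021] rows 0.9
tilt 0.35 pos [ 407.9 -324.6  158.1] go [0.0201 0.0005 0.0532] turn [-0.0016  0.0001  0.0021] rows 1.4
```

Working as planned: the cake stays put and is flattening (slope down from 0.37 to 0.27). I'll carry on withdrawing.

```bash
python3 -m inch '[[1,0.001,0,0.003,0,0,0],[1,0.0025,0,0.007,0,0,0],[1,0.004,0,0.011,0,0,0],[1,0.0055,0,0.015,0,0,0],[1,0.007,0,0.019,0,0,0]]' 60
python3 -m inch '[[1,0.001,0,0.004,0,0,0],[1,0.003,0,0.008,0,0,0],[1,0.0045,0,0.012,0,0,0],[1,0.006,0,0.016,0,0,0],[1,0.007,0,0.02,0,0,0]]' 60
python3 - <<'E'
from h import *
from rig import manip
o=manip.observe();print(o["ft_force"],o["moment"],o["q"].round(2))
f=Rt(o).apply([43,0,-157.5])+o["tool_pos"];print("front edge",f)
for n in ["top","scene"]:
    s=manip.snapshot(n);cake(s,60,200,400,800,-500,200)
o=manip.observe()
for d in [60,80,100]: plan(o,np.array([563.2,-307,63.5])-d*np.array([.993,.115,0]),.35)
E
```

```text
clock: 18.58
tool_pos: [387.3, -326.9, 158.0]
ee_rot: [-0.572, -0.033, 0.818, -0.046]
ft_force: [-1.0, -0.7, -1.4]
grip_width: 23.9
clock: 19.0
tool_pos: [365.8, -329.4, 158.2]
ee_rot: [-0.572, -0.033, 0.818, -0.046]
ft_force: [-0.9, -0.8, -2.5]
grip_width: 23.6
[-0.93398936 -0.79421451 -2.54047137] [ 0.03114299 -0.1195207   0.00099554] [-0.73  0.48  1.8  -0.29  1.11  0.89]
front edge [ 498.08627136 -314.20255573   63.78080153]
cake [ 530.2 -310.2] [93.3 92.7] z 79.4 tray xy -160.0 -412.2 slope along tray x,y -0.083 -0.009
cake [ 534.2 -304.8] [93.8 90.5] z 78.3 tray xy -155.4 -407.3 slope along tray x,y -0.098 -0.029
tilt 0.35 pos [ 365.7 -329.4  158.4] go [-0.0015  0.0005 -0.0054] turn [-0.002   0.0004  0.0024] rows 0.1
tilt 0.35 pos [ 365.7 -329.4  158.4] go [0.0054 0.0005 0.0133] turn [-0.002   0.0004  0.0024] rows 0.3
tilt 0.35 pos [ 365.7 -329.4  158.4] go [0.0122 0.0006 0.0321] turn [-0.002   0.0004  0.0024] rows 0.8
```

```bash
python3 -m inch '[[1,0.0005,0,0.002,0,0,0],[1,0.002,0,0.006,0,0,0],[1,0.0035,0,0.01,0,0,0],[1,0.005,0,0.014,0,0,0],[1,0.0065,0,0.018,0,0,0]]' 60
python3 -m inch '[[1,0.001,0,0.004,0,0,0],[1,0.003,0,0.008,0,0,0],[1,0.0045,0,0.012,0,0,0],[1,0.006,0,0.016,0,0,0],[1,0.007,0,0.02,0,0,0]]' 60
python3 - <<'E'
from h import *
from rig import manip
o=manip.observe();print(o["ft_force"],o["moment"],o["q"].round(2))
f=Rt(o).apply([43,0,-157.5])+o["tool_pos"];print("front edge",f)
for n in ["top","scene"]:
    s=manip.snapshot(n);cake(s,60,200,400,800,-500,200);cv2.imwrite(f"pics/{n}9.png",s["image"][:,:,::-1])
E
```

```text
clock: 19.52
tool_pos: [346.2, -331.6, 158.5]
ee_rot: [-0.572, -0.033, 0.818, -0.046]
ft_force: [-0.8, -0.3, -1.7]
grip_width: 24.1
clock: 19.93
tool_pos: [324.7, -334.0, 158.7]
ee_rot: [-0.572, -0.033, 0.818, -0.046]
ft_force: [0.2, 0.7, -1.2]
grip_width: 24.0
[ 0.20243302  0.69133193 -1.20932593] [ 0.0470426  -0.20714856  0.02888515] [-0.78  0.45  1.88 -0.31  1.07  0.86]
front edge [ 456.99326696 -318.87038121   64.26553861]
cake [ 530.1 -309.5] [92.3 91.5] z 75.7 tray xy -160.0 -411.5 slope along tray x,y -0.001 -0.009
cake [ 533.9 -304.8] [91.3 90.1] z 75.0 tray xy -155.6 -407.3 slope along tray x,y -0.018 -0.033
```

View pics/top9.png

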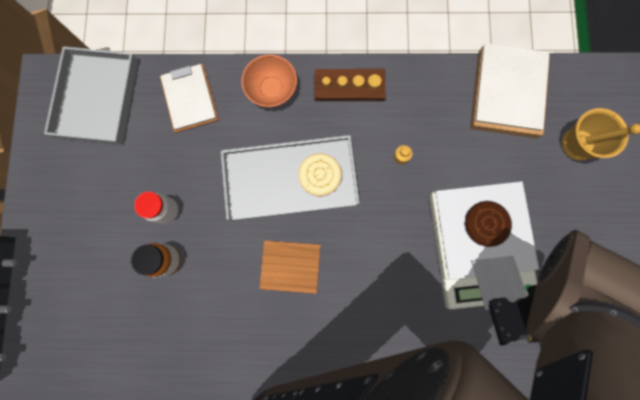

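The cake lies flat on the platform at (488,223) in the image, about +12 mm off centre, with the turner clear of it. Now raise and level the turner, then take it back to the board.

```bash
python3 -m inch '[[1,-0.008,0,0.003,0,0.04,0],[1,-0.02,0,0.006,0,0.12,0],[1,-0.03,0,0.01,0,0.2,0],[1,-0.045,0,0.012,0,0.28,0],[1,-0.055,0,0.012,0,0.35,0]]' 60
python3 - <<'E'
from h import *
from rig import manip
o=manip.observe();print(o["q"].round(2))
togo(o,[425.5,13,120],down(-5.75))
togo(o,[420,-180,210],down(-50))
E
```

```text
clock: 20.45
tool_pos: [332.5, -333.5, 216.1]
ee_rot: [0.707, 0.04, -0.705, 0.04]
ft_force: [-0.8, -0.1, -1.5]
grip_width: 23.6
[-0.93  0.27  1.92  0.    0.95  0.53]
pos [ 332.5 -333.5  216.1] go [ 0.0965 -0.3339 -0.1309] turn [-1.3582 -0.0032 -0.003 ] rows 10.9
pos [ 332.5 -333.5  216.1] go [ 0.0065 -0.1427 -0.1042] turn [-0.5859 -0.0039 -0.0015] rows 4.7
```

```bash
python3 -m inch '[[1,0,-0.015,-0.01,-0.05,0,0],[1,0,-0.04,-0.03,-0.15,0,0],[1,0,-0.07,-0.05,-0.26,0,0],[1,0,-0.1,-0.072,-0.37,0,0],[1,0,-0.13,-0.093,-0.48,0,0]]' 60
python3 - <<'E'
from h import *
from rig import manip
o=manip.observe();print(o["q"].round(2))
togo(o,[425.5,13,130],down(-5.75))
E
```

```text
clock: 20.87
tool_pos: [410.8, -192.6, 216.7]
ee_rot: [0.677, 0.207, -0.674, 0.208]
ft_force: [0.1, -0.2, -1.5]
grip_width: 23.6
[-0.59  0.24  1.96  0.    0.93  0.39]
pos [ 410.8 -192.6  216.7] go [ 0.0867 -0.162  -0.1274] turn [-0.8735 -0.0023 -0.004 ] rows 7.0
```

```bash
python3 -m inch '[[1,0,-0.02,-0.017,-0.11,0,0],[1,0,-0.04,-0.035,-0.22,0,0],[1,0.01,-0.065,-0.053,-0.34,0,0],[1,0.02,-0.09,-0.07,-0.46,0,0],[1,0.03,-0.11,-0.087,-0.58,0,0]]' 60
python3 - <<'E'
from h import *
from rig import manip
o=manip.observe();print(o["q"].round(2))
togo(o,[425.5,13,110],down(-5.75))
E
```

```text
clock: 21.28
tool_pos: [420.6, -50.9, 186.5]
ee_rot: [0.588, 0.393, -0.586, 0.395]
ft_force: [0.8, -0.9, -1.6]
grip_width: 23.7
[-0.28  0.24  2.06  0.    0.83  0.11]
pos [420.6 -50.9 186.5] go [ 0.0765 -0.0199 -0.0609] turn [-0.2872 -0.001  -0.0046] rows 2.4
```

```bash
python3 -m inch '[[1,0,-0.007,-0.02,-0.1,0,0],[1,0.02,-0.014,-0.04,-0.2,0,-0.002],[1,0.04,-0.02,-0.061,-0.287,0,-0.004],[1,0.06,-0.02,-0.061,-0.287,-0.001,-0.004],[1,0.076,-0.02,-0.061,-0.287,-0.001,-0.004]]' 60
python3 -m inch '[[1,0,0,0,0,0,0],[1,0,0,0,0,0,0]]' 60
python3 - <<'E'
from h import *
from rig import manip
o=manip.observe();print(o["q"].round(2))
togo(o,[425.5,13,49.5],down(-5.75))
s=manip.snapshot("wrist");cv2.imwrite("pics/w10.png",s["image"][:,:,::-1])
E
```

```text
clock: 21.7
tool_pos: [425.4, 14.3, 109.5]
ee_rot: [0.524, 0.475, -0.524, 0.475]
ft_force: [0.5, -0.2, -0.8]
grip_width: 23.4
clock: 21.87
tool_pos: [425.2, 14.5, 109.3]
ee_rot: [-0.523, -0.475, 0.524, -0.475]
ft_force: [0.5, -0.1, -1.7]
grip_width: 23.6
[-0.12  0.38  2.14 -0.    0.62 -0.02]
pos [425.2  14.5 109.3] go [0.0598 0.0005 0.0014] turn [0.0033 0.0002 0.0011] rows 1.4
```

View pics/w10.png

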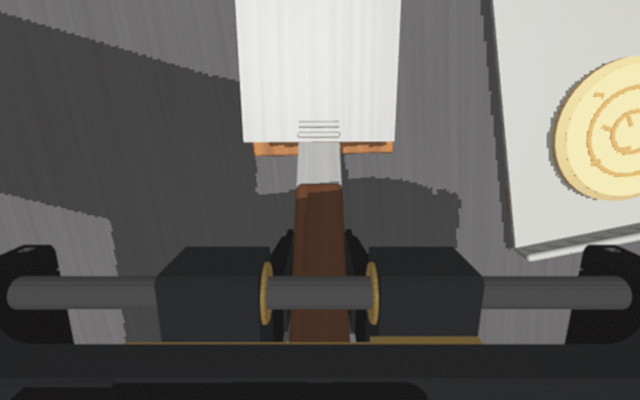

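The blade is back over the board, as it was at pickup, and lined up in hand as before. Lower it gently.

```bash
python3 -m inch '[[1,0.01,0,0,0,0,0],[1,0.022,0,0.001,0,0,0],[1,0.034,0,0.0014,0,0,0],[1,0.046,0,0.0014,0,0,0],[1,0.053,0,0.0014,0,0,0]]' 60
python3 -m inch '[[1,0.001,0,0,0,0,0],[1,0.003,0,0,0,0,0],[1,0.004,0,0,0,0,0],[1,0.004,0,0,0,0,0]]' 60
python3 - <<'E'
from h import *
from rig import manip
o=manip.observe();print(o["moment"],o["ft_force"])
togo(o,[425.5,13,49.2],down(-5.75))
E
```

```text
clock: 22.33
tool_pos: [426.0, 12.5, 57.1]
ee_rot: [0.524, 0.474, -0.524, 0.475]
ft_force: [-1.0, 0.4, -1.8]
grip_width: 24.1
clock: 22.67
tool_pos: [426.3, 12.4, 53.6]
ee_rot: [0.524, 0.474, -0.523, 0.476]
ft_force: [0.2, -0.4, -1.4]
grip_width: 23.8
[-0.17644047 -0.06058169  0.0240559 ] [ 0.20822348 -0.43904098 -1.42798951]
pos [426.3  12.4  53.6] go [ 0.0044 -0.0009 -0.0005] turn [ 0.0021  0.0003 -0.0026] rows 0.1
```

```bash
python3 -m inch '[[1,0.001,0,0,0,0,0],[1,0.002,0,0,0,0,0],[1,0.003,0,0,0,0,-0.002],[1,0.003,0,0,0,0,-0.002]]' 60
python3 -m inch '[[1,0.001,0,0,0,0,0],[1,0.001,0,0,0,0,0],[1,0.001,0,0,0,0,0]]' 60
python3 -m inch '[[1,0.0005,0,0,0,0,0],[1,0.0005,0,0,0,0,0]]' 60
```

```text
clock: 23.0
tool_pos: [426.4, 12.4, 50.6]
ee_rot: [0.524, 0.475, -0.524, 0.475]
ft_force: [-0.8, -0.0, -1.6]
grip_width: 23.5
clock: 23.25
tool_pos: [426.3, 12.5, 49.5]
ee_rot: [-0.524, -0.475, 0.524, -0.475]
ft_force: [0.1, -0.2, -1.1]
grip_width: 23.8
clock: 23.42
tool_pos: [426.4, 12.4, 49.1]
ee_rot: [0.524, 0.475, -0.524, 0.475]
ft_force: [-0.4, -0.8, 2.8]
grip_width: 23.9
```

Contact at z=49.1, as at pickup. Open, settle, then rise.

```bash
python3 -m inch '[[0.8,0,0,0,0,0,0],[0.6,0,0,0,0,0,0],[0.4,0,0,0,0,0,0],[0.3,0,0,0,0,0,0],[0.3,0,0,0,0,0,0]]' 20
python3 -m inch '[[0.3,0,0,0,0,0,0],[0.3,-0.01,0,0,0,0,0],[0.3,-0.03,0,0,0,0,0],[0.3,-0.06,0,0,0,0,0],[0.3,-0.1,0,0,0,0,0]]' 20
python3 -m inch '[[0.3,-0.03,0,0,0,0,0],[0.3,-0.07,0,0,0,0,0],[0.3,-0.1,0,0,0,0,0],[0.3,-0.1,0,0,0,0,0],[0.3,-0.1,0,0,0,0,0]]' 20
python3 - <<'E'
from h import *
from rig import manip
o=manip.observe();print(o["ft_force"],o["tool_pos"],o["clock"])
for n in ["top","scene","wrist"]:
    s=manip.snapshot(n);pickle.dump(s,open(n[0]+"11.pkl","wb"));cv2.imwrite(f"pics/{n}11.png",s["image"][:,:,::-1])
    if n!="wrist": cake(s,60,200,400,800,-500,200)
E
```

```text
clock: 23.83
tool_pos: [426.4, 12.4, 49.1]
ee_rot: [0.524, 0.475, -0.524, 0.475]
ft_force: [-0.1, 0.2, 0.1]
grip_width: 45.4
clock: 24.25
tool_pos: [425.3, 12.6, 148.9]
ee_rot: [-0.523, -0.476, 0.525, -0.474]
ft_force: [0.4, -0.7, -0.3]
grip_width: 66.0
clock: 24.67
tool_pos: [425.9, 12.5, 250.0]
ee_rot: [-0.524, -0.475, 0.524, -0.475]
ft_force: [0.4, 0.2, -1.4]
grip_width: 66.5
[ 0.43184314  0.19176584 -1.35379034] [425.91169466  12.51696938 250.04978596] 24.6667
cake [ 529.5 -309.6] [91.6 92.2] z 75.7 tray xy -160.6 -411.5 slope along tray x,y 0.002 -0.009
cake [ 531.2 -306.8] [95.4 93.3] z 75.1 tray xy -158.6 -409.0 slope along tray x,y -0.012 -0.034
```

View pics/scene11.png

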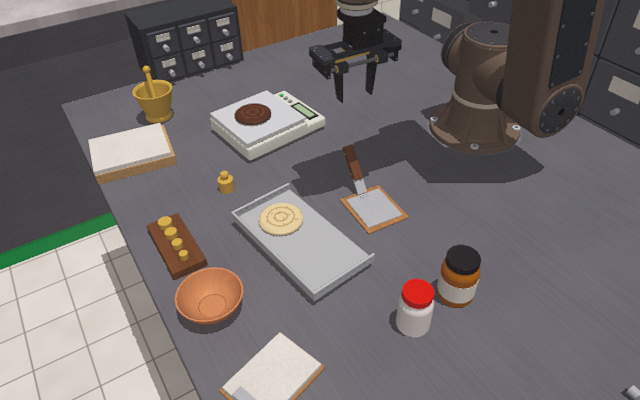

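View pics/wrist11.png

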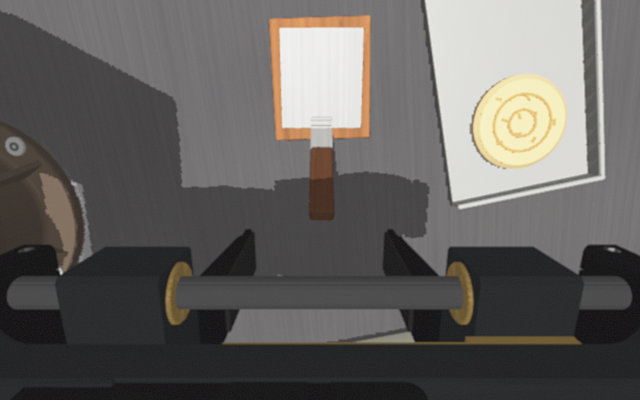

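The turner lies on its board, with the blade inside the board's outline around (320,78) in the wrist view. In the scene view the cake lies flat on the scale at (253,114), and the bystanders are where they started. Handing in.

```bash
python3 -m inch '[[0.3,0,0,0,0,0,0],[0.3,0,0,0,0,0,0],[0.3,0,0,0,0,0,0]]' 20
python3 - <<'E'
from rig import manip
print(manip.finish_job())
E
```

```text
clock: 25.07
tool_pos: [424.8, 12.6, 246.9]
ee_rot: [-0.522, -0.477, 0.526, -0.473]
ft_force: [-0.1, -0.5, -0.3]
grip_width: 67.1
the job is handed in; nothing more can be done
None
```

The dark cake is on the scale and the turner is back on its board; I handed the job in at about 25 s. No verdict was reported.

I gripped the turner by its handle and slid the blade under the dark cake, with the back rim holding it. I carried the cake over and slid it off onto the platform by tilting the blade about 20° nose-down and drawing it back. Then I laid the turner on its board, let go, and raised the gripper 200 mm clear.

- **Cake:** the top camera puts it flat (slope under 0.01) about 11 mm forward of the platform's centre, against a limit of 47 mm.
- **Camera disagreement:** the scene camera puts the cake about 3 mm from the top camera's position, with a slope of 0.034. I put this down to calibration and its oblique view, and it is still within limits.
- **Turner:** I set it down within 1–2 mm of where I picked it up, and the last pictures show the blade flat inside the board's outline. I did not measure its final tilt separately.
- **Other objects:** the pale cake, the jars and the weight look unmoved in the last pictures; I checked these by eye only.

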